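Gauge and build a stack of electronics modules

ROBOT

A 6-joint arm with a two-finger parallel gripper is mounted at the origin on the work surface. World frame = base frame: x ahead of the robot, y to its left, z up, the work surface at z = 0. Lengths are in m, angles in rad, forces in N, time in s.
With the tool pointing down it reaches from about 0.375 to 0.975 m from the base axis. Payload 3.8 kg.
Tool frame: the origin (TCP) lies midway between the tips of the shut fingers; the grasp point (between the pads) lies 19 mm behind it; z points along the fingers, y is the direction in which the jaws open and shut (so a half turn about z gives the same grasp; the last joint's range is limited). The gripper opens to 85 mm and grips with 20 to 120 N. Pads are 22 mm wide; open, the fingers measure 114 mm over their backs; the gripper's body (76 mm by 85 mm) begins 54 mm behind the grasp point. The pads swing forward as they close: fully open they stand 13 mm farther back than shut.
Start: joints at [-1.198, 0.264, 1.604, -0, 1.274, -0.037], TCP at [0.269, -0.619, 0.231] pointing down, gripper open.
Joint ranges: [-2.63, 2.63], [-0.94, 2.18], [0.31, 2.57], [-1.31, 4.45], [0, 2.66], [-2.55, 2.55]. Speed limits (rad/s): [2.57, 2.57, 3.14, 3.14, 3.14, 3.14].

INTERFACE

Orientations are given as a rotation vector (axis times angle).
In Python, from workcell import bot gives the robot as it stands.
- The arm moves only by the shell command python3 -m inch 'ROWS' [FORCE]. ROWS is JSON, a list of rows, each an object of numbers: "dx", "dy", "dz": the shift along the tool's x, y, z in m; "ax", "ay", "az": the turn, a rotation vector about the tool's x, y, z in degrees; "fingers": the opening, from -1 (shut) to 1 (fully open). A call has 1 to 20 rows; each row is the pose to reach, as a shift and turn from the pose measured when the call began, along the tool's axes at that moment; what a row does not reach only later rows make up. A row lasts 1/8 s, in which the tool goes at most 62.5 mm and 10.7 degrees, less where a joint would pass 70% of its speed; a pose out of reach is approached as far as the arm can. A call with a gripper value outside its range is refused whole. The fingers move at their own pace and stop on an object; FORCE is the grip in N (left out, the last holds). Time passes only in rows, so rows that repeat a pose let the fingers close. It gives the time, the measured TCP pose, the force and the opening at its end, in the units of the state.
- bot.read_state(): the state, without advancing time (a new reading comes with each control period).
- bot.read_camera(name): name is "scene" or "top" or "wrist"; returns (picture, depth): 480x640x3 uint8, blue, green, red; 480x640 float32, m along the optical axis (not along the pixel's ray), 0 where there is no reading.
- bot.get_calibration(name): a dict with "intrinsics" (3x3 intrinsics, pixels), "view" (4x4, takes a point from world to camera coordinates). Camera axes: x right, y down, z forward; pixel columns grow to the right and rows downward; lengths in m; the calibration is good to about 2 mm. A picture is of the moment at which its call begins: read the wrist's pose just before it. get_calibration takes no time and is no camera call; for the wrist camera it gives the pose at the moment of the call.
- bot.finish_job(): hands the job in, once; it reports no verdict.
Trained networks look in the newest picture that a camera, given by its name, has taken for a name from the list of things; names that differ only in an ending like _2 or _b are one class to them, and where a whole thing is asked for, a point or a joint stands for the part that bears it (a point fixed in the world has none). Each returns a list of dicts, best first, with "p" (0 to 1); they miss things now and then, are a little off and sometimes report something else, mostly with a low value. They report only what shows in the picture. A call takes as long as a camera call. They do not tell look-alikes from the thing itself.
- bot.masks_of(camera, thing): "region" (480x640 bool, what is visible of it) and "box" ([left, top, right, bottom] in pixels, round what is visible of it).
The state is a dict: "time": time; "q": joint angles; "joint_vel": joint speeds; "joint_torque": joint torques, N m; "tool_pos": TCP position; "tcp_rot": TCP orientation; "wrist_force": force on the tool from outside, world axes, zero at the start; "torque": the same for the moment, N m; "width": opening from 0.0 (shut) to 1.0 (fully open).
Only numpy, scipy, OpenCV 4.12 (cv2) and the standard library are available. Lean on these libraries where they do the work, as an engineer would, in place of code of your own. Each camera call takes 0.05 s, during which the arm holds its last target. There are 200 camera calls.

TASK

First check the slot in the base unit with the slot gauge: slide its blade gently down, until its shoulder meets the lid. Then stack all the modules on the bench on the base unit, one on another, every one fully down over the lugs below it and with its coax connectors at the same end as the base unit's. Last, prove that the slots line up by sliding the gauge, again gently and down to its shoulder, into the top of the finished stack, and put it back upright and fully home in its stand, leaving the other things on the bench alone.

Things in the scene. Friction and masses are not known exactly. Their poses are not given: they have to be found in the camera images.
- base_unit: base unit of the stack, screwed to the bench: grey case, aluminium lid, 140 mm long (x), 60 wide (y), 50 tall. Origin: centre of underside, z up. Two lugs on its lid and a slot like the modules' (34 x 7 mm, long side along x, in the middle of the lid), 50 mm deep. Three gold coax connectors on its +x end. A module fully down on it has its origin 50 mm above this one, the next 84, the next 118.
- gauge: slot gauge, 102 mm tall, 0.14 kg, upright in its stand at the start. Flat steel blade 46 mm long, 26 wide (x), 4 thick (y), the last 7 mm thinned to 22 x 2; above it a steel shoulder 46 x 18 mm, 10 tall, that stops it when fully in; above that the grip. Origin: middle of the blade's tip, z up the blade. With the shoulder on a surface the origin is 46 mm below that surface.
- gauge_grip (a point): middle of the gauge's grey grip, 79 mm above the blade's tip. The grip is 40 mm wide (gauge x), 14 mm thick (gauge y) and 46 mm tall (56 to 102 mm above the tip); pinch it across the 14 mm
- gauge_stand: black gauge stand fixed to the bench: block 80 mm (x) x 50 mm (y) on a 100 x 70 mm foot plate, 52 mm tall, with a slot 34 mm (x) x 8 mm (y), 48 mm deep, in the middle of its top. Origin: centre of its underside, z up. With the gauge fully home its origin is 6 mm above this one.
- module_a: electronics module: aluminium housing with screwed lid, 110 mm long (x), 56 wide (y), 34 tall, 0.25 to 0.36 kg. Origin: centre of underside, z up. Two tapered round lugs on the lid at x = +42 and -42 mm, y = 0, 12 mm across, 6 high; under it two square recesses at the same places, 14 mm wide, 8 deep, fit over the lugs below. Grip it by its long sides, 56 mm apart. May be absent (None).
- module_b: another module, the same as module_a. In the middle of each module's lid a slot 34 mm long (x) and 7 mm wide (y) runs straight down through the whole housing, for the gauge. May be absent (None).
- module_c: a third module, the same as module_a. May be absent (None).
- module_a_ports (a point): middle of the +x end face of module_a, 18 mm above its underside, between the two gold coax connectors that stick out 9 mm there
- module_b_ports (a point): middle of the +x end face of module_b, 18 mm above its underside, between the two gold coax connectors that stick out 9 mm there
- module_c_ports (a point): middle of the +x end face of module_c, 18 mm above its underside, between the two gold coax connectors that stick out 9 mm there
- solvent_bottle: white solvent bottle, 60 mm across, 130 mm tall; origin under its centre; bystander
- torque_wrench: steel spanner, 150 mm long, lying flat; bystander
- cap_tray: black plastic tray with dust caps, 90 x 120 mm, 28 mm tall; origin under its centre; bystander
- tweezers: steel tweezers, 125 mm long, lying flat; bystander
There are look-alikes about, which are no part of the job. Of the things like the gauge, leave any that is purple; of the rest the larger one is meant. What is shaped like the module_a but blue is not meant.

How it is judged:
By the outcome, as a careful person would: the job done as asked, in the order asked, and still so for the second after the job is handed in, with the robot touching nothing.
Of module_a, module_b, module_c only 2 to 3 are there at a start; the rules pass over those that are not, and their reading is None.
At some moment in a run one of module_a, module_b, module_c may be knocked a few centimetres aside while the robot is not near it.
It also fails if it takes over 210 s, if anything falls off the work surface, if the arm or the gripper's body presses on something with over 40 N, if the wrist force passes 120 N, or if a joint passes its speed limit or range.

## Working session

There is one attempt and no reset: what is moved stays moved. The work goes in short steps, Python scripts to look and compute and a shell command to move; the robot and the scene stay as the last step left them, time stands still between calls to the robot, and variables do not carry over. Pictures are saved under pics/ and viewed, about 12 in all and at most 16, crops included, and the job is handed in when it is done.

```bash
ls; mkdir -p pics
python3 - <<'E'
from workcell import bot
import cv2,numpy as np
print(bot.read_state())
for n in ["top","scene"]:
    im,d=bot.read_camera(n); cv2.imwrite(f"pics/{n}0.png",im); np.save(f"pics/{n}0.npy",d)
    c=bot.get_calibration(n); print(n,c["intrinsics"].tolist(),np.round(c["view"],3).tolist())
E
```

```text
pics
{'time': 0.0, 'q': array([-1.19787897e+00,  2.64760316e-01,  1.60536232e+00, -5.33856633e-06,
        1.27370691e+00, -3.69262069e-02]), 'joint_vel': array([ 6.39209203e-05, -1.49865987e-03,  8.83149338e-05,  1.07032270e-03,
       -1.68300227e-03,  9.77873970e-04]), 'joint_torque': array([-2.67145988e-03, -5.15131295e+01, -3.67311466e+01, -6.14605369e-05,
        1.29209019e-02,  2.21896988e-05]), 'tool_pos': array([ 0.26867966, -0.61842916,  0.22996351]), 'tcp_rot': array([-3.07370183e+00, -6.38838295e-01,  5.95000846e-04]), 'wrist_force': array([-0.78271991, -0.52519351, -0.71184324]), 'torque': array([0.02734501, 0.02962987, 0.0220632 ]), 'width': 0.9993826537762508}
top [[543.1446661086749, 0.0, 323.44183268240965], [0.0, 543.1446661086749, 224.43947168503328], [0.0, 0.0, 1.0]] [[-0.028, -1.0, -0.01, 0.022], [-0.995, 0.029, -0.095, 0.565], [0.095, 0.007, -0.995, 1.311], [0.0, 0.0, 0.0, 1.0]]
scene [[456.4055908295508, 0.0, 325.6396678760649], [0.0, 456.4055908295508, 237.880725050714], [0.0, 0.0, 1.0]] [[-0.825, 0.565, 0.001, 0.457], [0.428, 0.626, -0.652, -0.182], [-0.369, -0.537, -0.758, 1.378], [0.0, 0.0, 0.0, 1.0]]
```

View pics/top0.png

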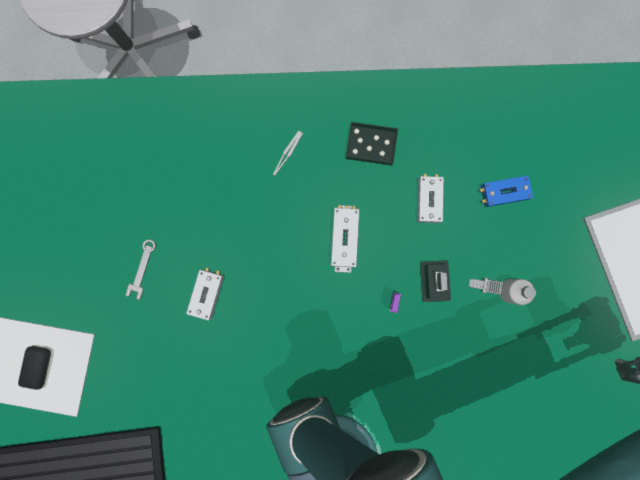

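View pics/scene0.png

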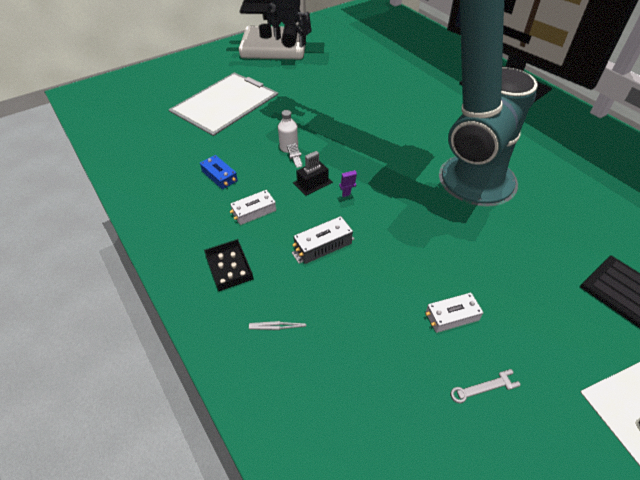

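The top view shows:
- base unit at (345,238), connectors up (+x)
- white modules at (431,198) and (205,295), also with connectors up
- stand with gauge at (437,281)
- purple decoy at (395,302)
- a smaller gauge look-alike lying at (487,286), near the bottle at (519,291)
- blue decoy at (507,190)

Only two modules show so far.

```bash
cat > h.py <<'E'
from workcell import bot
import cv2,numpy as np
from scipy.spatial.transform import Rotation as R
def cloud(d,c):
    K=c["intrinsics"];v,u=np.mgrid[:480,:640]
    P=np.stack([(u-K[0][2])*d/K[0][0],(v-K[1][2])*d/K[1][1],d],-1)
    V=np.linalg.inv(np.array(c["view"]));W=P@V[:3,:3].T+V[:3,3]
    W[d==0]=np.nan; return W
def snap(n,save=None):
    c=bot.get_calibration(n);im,d=bot.read_camera(n)
    if save: cv2.imwrite(f"pics/{save}.png",im)
    return im,cloud(d,c),c
def rect(P):   # P Nx2 m -> centre, sizes(long,short), angle of long axis deg
    (x,y),(w,h),a=cv2.minAreaRect((P*1000).astype(np.float32))
    if w<h: w,h,a=h,w,a+90
    return np.array([x,y]),(w,h),(a+90)%180-90
def gold(im):
    h=cv2.cvtColor(im,cv2.COLOR_BGR2HSV);return (h[...,0]>12)&(h[...,0]<32)&(h[...,1]>110)&(h[...,2]>70)
def top(W,m,z0,z1):
    m=m&(W[...,2]>z0)&(W[...,2]<z1)
    m=cv2.morphologyEx(m.astype(np.uint8),cv2.MORPH_OPEN,np.ones((3,3),np.uint8))>0
    return W[m][:,:2]
def tool():
    s=bot.read_state();r=R.from_rotvec(s["tcp_rot"]);return s["tool_pos"],r
def pose(s=None):
    p,r=tool();m=r.as_matrix()
    print("tcp",np.round(p*1000,1),"yaw_x",round(np.degrees(np.arctan2(m[1,0],m[0,0])),2),"tilt",np.round(m[:2,2]*57.3,2))
def to(x,y,z,yaw):  # desired TCP (mm), tool-x yaw deg, pointing down -> tool-frame shift & turn
    p,r=tool();
    a=np.radians(yaw);ex=np.array([np.cos(a),np.sin(a),0]);ez=np.array([0,0,-1.]);T=np.stack([ex,np.cross(ez,ex),ez],1)
    d=r.inv().apply(np.array([x,y,z])/1000-p);w=(r.inv()*R.from_matrix(T)).as_rotvec(degrees=True)
    print("dx,dy,dz",np.round(d,4),"ax,ay,az",np.round(w,2))
E
python3 - <<'E'
from h import *
im,W,c=snap("top")
pose()
cw=bot.get_calibration("wrist");p,r=tool();V=np.linalg.inv(cw["view"])
print("wristcam in tool",np.round(r.inv().apply(V[:3,3]-p),4),np.round((r.inv().as_matrix()@V[:3,:3]),3).tolist(),cw["intrinsics"][0][0],cw["intrinsics"][0][2],cw["intrinsics"][1][2])
g=gold(im)
for n,z in [("module_a",34),("base_unit",50),("gauge_stand",52),("gauge",102),("solvent_bottle",130)]:
    for o in bot.masks_of("top",n):
        m=o["region"]
        if o["p"]<.1: continue
        P=top(W,m,(z-7)/1000,(z+9)/1000)
        k=g&(cv2.dilate(m.astype(np.uint8),np.ones((9,9)))>0)
        print(n,round(o["p"],2),o["box"],"n",len(P),*(rect(P) if len(P)>3 else ()),"gold",k.sum(),np.round(np.nanmean(W[k][:,:2],0)*1000) if k.any() else "", "colour",np.round(im[m].mean(0)))
E
```

```text
tcp [ 268.7 -618.6  230.2] yaw_x 23.48 tilt [-0.04  0.09]
wristcam in tool [ 0.0659 -0.0009 -0.1423] [[-0.001, -0.965, -0.262], [1.0, -0.001, -0.0], [-0.0, -0.262, 0.965]] 377.94129931368485 316.10792568986756 238.54825600751053
module_a 0.83 [416.9, 176.1, 443.5, 223.8] n 972 [ 621.08703613 -260.31335449] (110.19353485107422, 56.800724029541016) -4.007865905761719 gold 0  colour [187. 187. 179.]
module_a 0.81 [190.2, 270.6, 224.3, 317.9] n 989 [403.43811035 300.10174561] (108.51895141601562, 57.2760009765625) -17.354690551757812 gold 9 [459. 282.] colour [193. 191. 187.]
module_a 0.68 [483.9, 177.7, 532.2, 208.7] n 934 [ 635.67907715 -450.19287109] (113.03186798095703, 55.623680114746094) -80.47528743743896 gold 14 [ 630. -391.] colour [185. 115.  63.]
base_unit 0.65 [330.8, 206.5, 359.6, 270.0] n 1374 [531.6003418  -45.41244125] (140.04324340820312, 60.04164505004883) -4.8594970703125 gold 3 [607. -63.] colour [199. 198. 192.]
base_unit 0.65 [190.6, 265.9, 221.0, 320.3] n 0 gold 9 [459. 282.] colour [190. 189. 185.]
gauge 0.77 [468.3, 275.6, 506.2, 293.4] n 0 gold 0  colour [148. 149. 141.]
gauge 0.64 [386.5, 292.4, 398.5, 311.5] n 60 [ 377.29180908 -137.84660339] (35.832366943359375, 9.723505020141602) -11.94500732421875 gold 0  colour [154.  79. 120.]
gauge 0.46 [433.1, 273.4, 444.3, 291.0] n 72 [ 418.34609985 -264.86795044] (31.969003677368164, 12.630579948425293) 0.9584875106811523 gold 0  colour [131. 131. 124.]
solvent_bottle 0.6 [500.9, 276.5, 536.6, 303.4] n 120 [ 389.76876831 -451.58813477] (27.09112548828125, 24.578229904174805) 88.55276489257812 gold 0  colour [147. 149. 142.]
```

```bash
python3 -c "
from h import *
to(430,-265,240,1)"
```

```text
dx,dy,dz [ 0.2888 -0.2605 -0.0088] ax,ay,az [-2.000e-02  0.000e+00  2.248e+01]
```

```bash
python3 -m inch '[{"dx":0.05,"dy":-0.045,"dz":-0.009,"az":4},{"dx":0.1,"dy":-0.09,"dz":-0.009,"az":8},{"dx":0.145,"dy":-0.13,"dz":-0.009,"az":12},{"dx":0.19,"dy":-0.17,"dz":-0.009,"az":16},{"dx":0.24,"dy":-0.215,"dz":-0.009,"az":20},{"dx":0.289,"dy":-0.26,"dz":-0.009,"az":22.5},{"dx":0.289,"dy":-0.26,"dz":-0.009,"az":22.5},{"dx":0.289,"dy":-0.26,"dz":-0.009,"az":22.5},{"dx":0.289,"dy":-0.26,"dz":-0.009,"az":22.5},{"dx":0.289,"dy":-0.26,"dz":-0.009,"az":22.5}]'
python3 - <<'E'
from h import *
pose()
im,W,c=snap("wrist","w1")
for n,a,b in [("gauge",.098,.115),("gauge_stand",.045,.06)]:
    for o in bot.masks_of("wrist",n):
        m=o["region"]; P=top(W,m,a,b)
        print(n,round(o["p"],2),o["box"],len(P),*(rect(P) if len(P)>3 else ()),np.nanmax(W[m][:,2]),np.round(im[m].mean(0)))
im,W,c=snap("top","top1")
E
```

```text
tcp [ 268.9 -619.   231.1] yaw_x 23.48 tilt [-0.01  0.02]invalid input at $[0]: expected keys dx, dy, dz, ax, ay, az, fingers
```

View pics/w1.png

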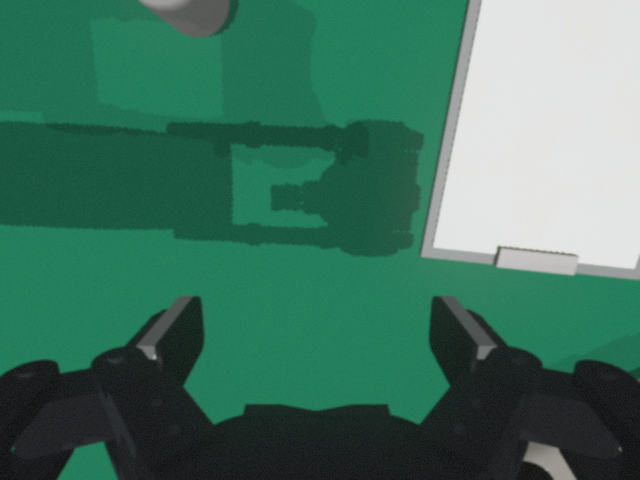

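View pics/top1.png

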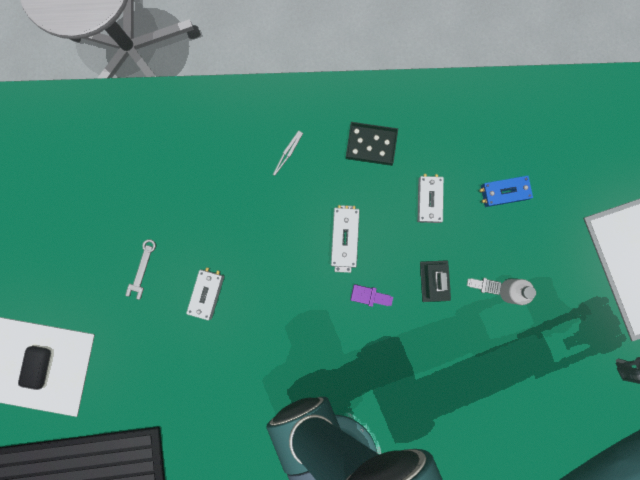

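The call was refused because every row needs all seven keys, so nothing moved. The fingers show at the bottom of the wrist view. In the top view the purple decoy has toppled on its own, at (372,296). I'll resend with all the keys.

```bash
python3 -m inch '[{"dx":0.05,"dy":-0.045,"dz":-0.009,"ax":0,"ay":0,"az":4,"fingers":1},{"dx":0.1,"dy":-0.09,"dz":-0.009,"ax":0,"ay":0,"az":8,"fingers":1},{"dx":0.145,"dy":-0.13,"dz":-0.009,"ax":0,"ay":0,"az":12,"fingers":1},{"dx":0.19,"dy":-0.17,"dz":-0.009,"ax":0,"ay":0,"az":16,"fingers":1},{"dx":0.24,"dy":-0.215,"dz":-0.009,"ax":0,"ay":0,"az":20,"fingers":1},{"dx":0.289,"dy":-0.26,"dz":-0.009,"ax":0,"ay":0,"az":22.5,"fingers":1},{"dx":0.289,"dy":-0.26,"dz":-0.009,"ax":0,"ay":0,"az":22.5,"fingers":1},{"dx":0.289,"dy":-0.26,"dz":-0.009,"ax":0,"ay":0,"az":22.5,"fingers":1},{"dx":0.289,"dy":-0.26,"dz":-0.009,"ax":0,"ay":0,"az":22.5,"fingers":1},{"dx":0.289,"dy":-0.26,"dz":-0.009,"ax":0,"ay":0,"az":22.5,"fingers":1}]'
python3 - <<'E'
from h import *
pose()
im,W,c=snap("wrist","w2")
for n,a,b in [("gauge",.098,.115),("gauge_stand",.045,.06)]:
    for o in bot.masks_of("wrist",n):
        m=o["region"]; P=top(W,m,a,b)
        print(n,round(o["p"],2),o["box"],len(P),*(rect(P) if len(P)>3 else ()),np.nanmax(W[m][:,2]),np.round(im[m].mean(0)))
E
```

```text
time: 1.85
tool_pos: [0.4299, -0.2669, 0.2402]
tcp_rot: [3.141, 0.024, -0.0]
wrist_force: [-0.0, -0.4, 0.0]
width: 0.998
tcp [ 429.9 -266.9  240.2] yaw_x 0.86 tilt [-0.02 -0.02]
gauge 0.96 [106.9, 207.6, 211.0, 269.4] 0 0.020365267120333486 [159.  76. 124.]
gauge 0.77 [392.4, 211.7, 474.0, 253.3] 0 0.018603077687514957 [161. 163. 160.]
gauge 0.73 [304.5, 193.6, 324.7, 259.5] 957 [ 422.2411499  -264.78543091] (39.23656463623047, 13.940372467041016) 0.6011531949043274 0.1095735687992333 [113. 115. 112.]
gauge_stand 0.86 [279.5, 159.6, 348.9, 266.3] 3509 [ 421.72265625 -264.55688477] (80.08182525634766, 50.00544357299805) 1.1324254274368286 0.10712022057963144 [49. 53. 43.]
gauge_stand 0.55 [303.3, 195.4, 327.4, 261.1] 0 0.1095735687992333 [112. 113. 110.]
```

View pics/w2.png

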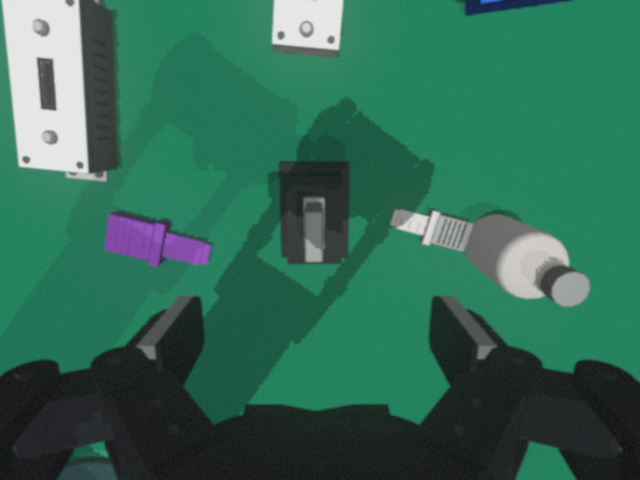

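The wrist view shows the gauge in its stand at (314,228). The smaller grey one is lying at (430,230), with the purple one at (157,240). The stand gauge measures 39x14 mm at the grip, so it is the real one. Now to grasp it.

```bash
python3 -m inch '[{"dx":-0.0075,"dy":-0.002,"dz":0.05,"ax":0,"ay":0,"az":0,"fingers":1},{"dx":-0.0075,"dy":-0.002,"dz":0.10,"ax":0,"ay":0,"az":0,"fingers":1},{"dx":-0.0075,"dy":-0.002,"dz":0.14,"ax":0,"ay":0,"az":0,"fingers":1},{"dx":-0.0075,"dy":-0.002,"dz":0.165,"ax":0,"ay":0,"az":0,"fingers":1},{"dx":-0.0075,"dy":-0.002,"dz":0.172,"ax":0,"ay":0,"az":0,"fingers":1},{"dx":-0.0075,"dy":-0.002,"dz":0.172,"ax":0,"ay":0,"az":0,"fingers":1},{"dx":-0.0075,"dy":-0.002,"dz":0.172,"ax":0,"ay":0,"az":0,"fingers":1}]' && python3 -m inch '[{"dx":0,"dy":0,"dz":0,"ax":0,"ay":0,"az":0,"fingers":-1},{"dx":0,"dy":0,"dz":0,"ax":0,"ay":0,"az":0,"fingers":-1},{"dx":0,"dy":0,"dz":0,"ax":0,"ay":0,"az":0,"fingers":-1},{"dx":0,"dy":0,"dz":0,"ax":0,"ay":0,"az":0,"fingers":-1},{"dx":0,"dy":0,"dz":0,"ax":0,"ay":0,"az":0,"fingers":-1},{"dx":0,"dy":0,"dz":0,"ax":0,"ay":0,"az":0,"fingers":-1},{"dx":0,"dy":0,"dz":0,"ax":0,"ay":0,"az":0,"fingers":-1},{"dx":0,"dy":0,"dz":0,"ax":0,"ay":0,"az":0,"fingers":-1}]' 40; python3 -c "
from h import *
pose()"
```

```text
time: 2.88
tool_pos: [0.4235, -0.2655, 0.0697]
tcp_rot: [3.14, 0.024, 0.003]
wrist_force: [-0.3, -1.0, 0.0]
width: 0.997
time: 3.88
tool_pos: [0.4236, -0.2655, 0.0698]
tcp_rot: [3.14, 0.024, 0.003]
wrist_force: [-0.2, 1.5, 3.0]
width: 0.162
tcp [ 423.6 -265.5   69.8] yaw_x 0.87 tilt [ 0.12 -0.09]
```

```bash
python3 -m inch '[{"dx":0,"dy":0,"dz":-0.03,"ax":0,"ay":0,"az":0,"fingers":-1},{"dx":0,"dy":0,"dz":-0.07,"ax":0,"ay":0,"az":0,"fingers":-1},{"dx":0,"dy":0,"dz":-0.12,"ax":0,"ay":0,"az":0,"fingers":-1},{"dx":0,"dy":-0.04,"dz":-0.16,"ax":0,"ay":0,"az":1,"fingers":-1},{"dx":0.01,"dy":-0.09,"dz":-0.16,"ax":0,"ay":0,"az":3,"fingers":-1},{"dx":0.02,"dy":-0.14,"dz":-0.16,"ax":0,"ay":0,"az":5,"fingers":-1},{"dx":0.03,"dy":-0.19,"dz":-0.16,"ax":0,"ay":0,"az":5.5,"fingers":-1},{"dx":0.035,"dy":-0.22,"dz":-0.16,"ax":0,"ay":0,"az":5.5,"fingers":-1},{"dx":0.035,"dy":-0.22,"dz":-0.16,"ax":0,"ay":0,"az":5.5,"fingers":-1},{"dx":0.035,"dy":-0.22,"dz":-0.16,"ax":0,"ay":0,"az":5.5,"fingers":-1},{"dx":0.035,"dy":-0.22,"dz":-0.16,"ax":0,"ay":0,"az":5.5,"fingers":-1}]'
python3 - <<'E'
from h import *
pose()
im,W,c=snap("wrist","w3")
for o in bot.masks_of("wrist","base_unit"):
    m=o["region"];P=top(W,m,.044,.055);print(round(o["p"],2),o["box"],len(P),*(rect(P) if len(P)>3 else ()))
for o in bot.masks_of("wrist","gauge"):
    m=o["region"];print("gauge",round(o["p"],2),o["box"],np.round(np.nanmedian(W[m],0)*1000),np.nanmin(W[m][:,2]))
E
```

```text
time: 5.25
tool_pos: [0.4547, -0.0457, 0.2293]
tcp_rot: [3.137, -0.129, 0.003]
wrist_force: [-0.5, -0.6, -1.9]
width: 0.16
tcp [454.7 -45.7 229.3] yaw_x -4.71 tilt [ 0.09 -0.11]
0.89 [267.3, 18.2, 346.2, 209.4] 12616 [533.293396   -43.63246155] (140.1325225830078, 60.07619094848633) -4.995658874511719
gauge 0.85 [616.7, 214.4, 640.0, 231.4] [ 414. -354.    5.] -0.0010618640511578792
gauge 0.65 [292.7, 235.9, 339.5, 410.3] [464. -45. 267.] -0.0021221315981666544
gauge 0.57 [337.2, 234.9, 433.5, 289.7] [ 389. -100.   15.] -0.0020978781636105115
```

View pics/w3.png

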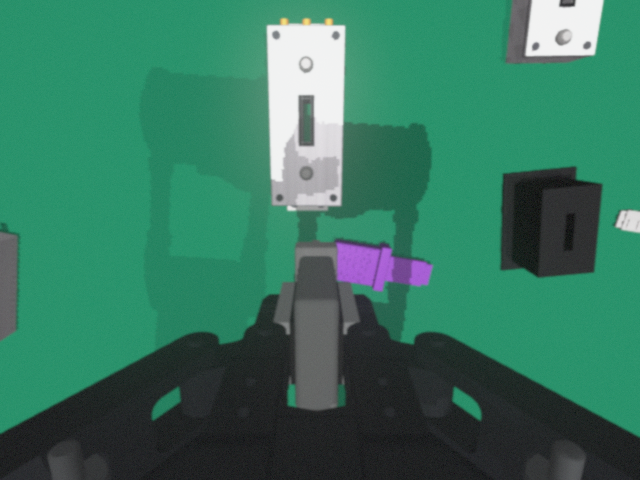

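The view shows the base at (306,115) with a clean slot at (306,120). The gauge is held squarely, with its shoulder at (317,250), and the empty stand is at (560,225). Next I'll position above the slot.

```bash
python3 -c "
from h import *
to(534.7,-44.2,126,-5)"
```

```text
dx,dy,dz [ 0.0793 -0.008   0.1036] ax,ay,az [ 0.08 -0.12  0.28]
```

```bash
python3 -m inch '[{"dx":0.04,"dy":-0.004,"dz":0.0,"ax":0,"ay":0,"az":0.3,"fingers":-1},{"dx":0.07,"dy":-0.008,"dz":0.03,"ax":0,"ay":-0.1,"az":0.3,"fingers":-1},{"dx":0.08,"dy":-0.008,"dz":0.07,"ax":0,"ay":-0.1,"az":0.3,"fingers":-1},{"dx":0.08,"dy":-0.008,"dz":0.1,"ax":0,"ay":-0.1,"az":0.3,"fingers":-1},{"dx":0.08,"dy":-0.008,"dz":0.104,"ax":0,"ay":-0.1,"az":0.3,"fingers":-1},{"dx":0.08,"dy":-0.008,"dz":0.104,"ax":0,"ay":-0.1,"az":0.3,"fingers":-1},{"dx":0.08,"dy":-0.008,"dz":0.104,"ax":0,"ay":-0.1,"az":0.3,"fingers":-1}]'
python3 - <<'E'
from h import *
pose()
to(534.7,-44.2,111,-5)
im,W,c=snap("wrist","w4")
cv2.imwrite("pics/w4c.png",cv2.resize(im[60:460,160:480],None,fx=1.5,fy=1.5))
E
```

```text
time: 6.28
tool_pos: [0.5368, -0.0447, 0.1276]
tcp_rot: [3.137, -0.138, 0.006]
wrist_force: [0.6, 0.3, -1.1]
width: 0.158
tcp [536.8 -44.7 127.6] yaw_x -5.03 tilt [ 0.21 -0.11]
dx,dy,dz [-0.0022 -0.0003  0.0166] ax,ay,az [ 0.09 -0.22 -0.03]
```

View pics/w4c.png

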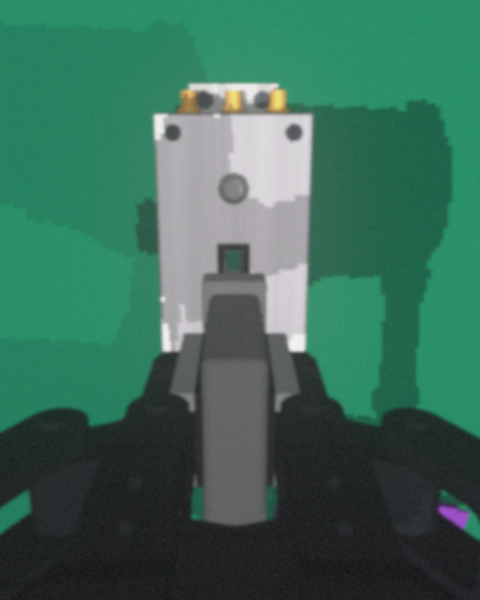

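The crop shows the slot (233,258) almost exactly under the shoulder (235,285), about 0.6 mm off in tool y. Now a gentle descent.

```bash
python3 -m inch '[{"dx":-0.002,"dy":-0.0005,"dz":0.006,"ax":0.1,"ay":-0.2,"az":0,"fingers":-1},{"dx":-0.002,"dy":-0.0005,"dz":0.012,"ax":0.1,"ay":-0.2,"az":0,"fingers":-1},{"dx":-0.002,"dy":-0.0005,"dz":0.017,"ax":0.1,"ay":-0.2,"az":0,"fingers":-1},{"dx":-0.002,"dy":-0.0005,"dz":0.02,"ax":0.1,"ay":-0.2,"az":0,"fingers":-1},{"dx":-0.002,"dy":-0.0005,"dz":0.022,"ax":0.1,"ay":-0.2,"az":0,"fingers":-1},{"dx":-0.002,"dy":-0.0005,"dz":0.022,"ax":0.1,"ay":-0.2,"az":0,"fingers":-1}]'; python3 -c "
from h import *
pose()"
```

```text
time: 7.08
tool_pos: [0.5348, -0.0439, 0.1054]
tcp_rot: [-3.138, 0.138, 0.0]
wrist_force: [-1.0, 1.0, -1.7]
width: 0.157
tcp [534.8 -43.9 105.4] yaw_x -5.02 tilt [-0.    0.01]
```

Tip is in the slot by 8 mm with no force. Continuing down.

```bash
python3 -m inch '[{"dx":0,"dy":0,"dz":0.006,"ax":0,"ay":0,"az":0,"fingers":-1},{"dx":0,"dy":0,"dz":0.012,"ax":0,"ay":0,"az":0,"fingers":-1},{"dx":0,"dy":0,"dz":0.018,"ax":0,"ay":0,"az":0,"fingers":-1},{"dx":0,"dy":0,"dz":0.023,"ax":0,"ay":0,"az":0,"fingers":-1},{"dx":0,"dy":0,"dz":0.027,"ax":0,"ay":0,"az":0,"fingers":-1},{"dx":0,"dy":0,"dz":0.031,"ax":0,"ay":0,"az":0,"fingers":-1},{"dx":0,"dy":0,"dz":0.034,"ax":0,"ay":0,"az":0,"fingers":-1},{"dx":0,"dy":0,"dz":0.034,"ax":0,"ay":0,"az":0,"fingers":-1}]'; python3 -c "
from h import *
pose()"
```

```text
time: 8.07
tool_pos: [0.5346, -0.0439, 0.0711]
tcp_rot: [-3.138, 0.138, 0.001]
wrist_force: [-0.6, 0.1, -1.8]
width: 0.158
tcp [534.6 -43.9  71.1] yaw_x -5.03 tilt [-0.03  0.01]
```

```bash
python3 -m inch '[{"dx":0,"dy":0,"dz":0.0015,"ax":0,"ay":0,"az":0,"fingers":-1},{"dx":0,"dy":0,"dz":0.0025,"ax":0,"ay":0,"az":0,"fingers":-1},{"dx":0,"dy":0,"dz":0.003,"ax":0,"ay":0,"az":0,"fingers":-1},{"dx":0,"dy":0,"dz":0.0035,"ax":0,"ay":0,"az":0,"fingers":-1},{"dx":0,"dy":0,"dz":0.004,"ax":0,"ay":0,"az":0,"fingers":-1},{"dx":0,"dy":0,"dz":0.004,"ax":0,"ay":0,"az":0,"fingers":-1}]'; python3 -c "
from h import *
pose()"
```

```text
time: 8.82
tool_pos: [0.5346, -0.0439, 0.0679]
tcp_rot: [-3.138, 0.138, 0.001]
wrist_force: [-2.8, 0.7, 4.9]
width: 0.161
tcp [534.6 -43.9  67.9] yaw_x -5.03 tilt [-0.03  0.02]
```

Shoulder met the lid: TCP z is 67.9 against an expected 67.8, with about 6.7 N of contact. Now lift it and put the gauge back in its stand.

```bash
python3 -c "
from h import *
to(423.6,-265.5,135,0.9)"
```

```text
dx,dy,dz [-0.0912  0.2305 -0.0671] ax,ay,az [-0.01  0.03 -5.93]
```

```bash
python3 -m inch '[{"dx":0,"dy":0,"dz":-0.02,"ax":0,"ay":0,"az":0,"fingers":-1},{"dx":0,"dy":0,"dz":-0.045,"ax":0,"ay":0,"az":0,"fingers":-1},{"dx":0,"dy":0,"dz":-0.08,"ax":0,"ay":0,"az":0,"fingers":-1},{"dx":-0.015,"dy":0.04,"dz":-0.1,"ax":0,"ay":0,"az":-1,"fingers":-1},{"dx":-0.035,"dy":0.09,"dz":-0.1,"ax":0,"ay":0,"az":-2,"fingers":-1},{"dx":-0.055,"dy":0.14,"dz":-0.1,"ax":0,"ay":0,"az":-4,"fingers":-1},{"dx":-0.075,"dy":0.19,"dz":-0.1,"ax":0,"ay":0,"az":-5.5,"fingers":-1},{"dx":-0.091,"dy":0.23,"dz":-0.08,"ax":0,"ay":0,"az":-5.9,"fingers":-1},{"dx":-0.091,"dy":0.23,"dz":-0.067,"ax":0,"ay":0,"az":-5.9,"fingers":-1},{"dx":-0.091,"dy":0.23,"dz":-0.067,"ax":0,"ay":0,"az":-5.9,"fingers":-1},{"dx":-0.091,"dy":0.23,"dz":-0.067,"ax":0,"ay":0,"az":-5.9,"fingers":-1}]'; python3 -c "
from h import *
pose();to(423.6,-265.5,108,0.9)"
```

```text
time: 10.2
tool_pos: [0.4246, -0.2643, 0.1351]
tcp_rot: [-3.141, -0.026, 0.0]
wrist_force: [0.8, 0.1, -1.2]
width: 0.158
tcp [ 424.6 -264.3  135.1] yaw_x 0.95 tilt [-0.01  0.02]
dx,dy,dz [-0.001   0.0012  0.0271] ax,ay,az [-0.02  0.01  0.05]
```

```bash
python3 -m inch '[{"dx":-0.001,"dy":0.0012,"dz":0.007,"ax":0,"ay":0,"az":0,"fingers":-1},{"dx":-0.001,"dy":0.0012,"dz":0.014,"ax":0,"ay":0,"az":0,"fingers":-1},{"dx":-0.001,"dy":0.0012,"dz":0.02,"ax":0,"ay":0,"az":0,"fingers":-1},{"dx":-0.001,"dy":0.0012,"dz":0.026,"ax":0,"ay":0,"az":0,"fingers":-1},{"dx":-0.001,"dy":0.0012,"dz":0.030,"ax":0,"ay":0,"az":0,"fingers":-1}]';python3 -m inch '[{"dx":0,"dy":0,"dz":0.006,"ax":0,"ay":0,"az":0,"fingers":-1},{"dx":0,"dy":0,"dz":0.012,"ax":0,"ay":0,"az":0,"fingers":-1},{"dx":0,"dy":0,"dz":0.018,"ax":0,"ay":0,"az":0,"fingers":-1},{"dx":0,"dy":0,"dz":0.024,"ax":0,"ay":0,"az":0,"fingers":-1},{"dx":0,"dy":0,"dz":0.028,"ax":0,"ay":0,"az":0,"fingers":-1},{"dx":0,"dy":0,"dz":0.03,"ax":0,"ay":0,"az":0,"fingers":-1},{"dx":0,"dy":0,"dz":0.03,"ax":0,"ay":0,"az":0,"fingers":-1}]'; python3 -c "
from h import *
pose()"
```

```text
time: 10.82
tool_pos: [0.4234, -0.2654, 0.1045]
tcp_rot: [-3.141, -0.026, 0.001]
wrist_force: [0.7, -0.2, -1.4]
width: 0.156
time: 11.7
tool_pos: [0.4234, -0.2653, 0.0744]
tcp_rot: [-3.141, -0.026, 0.001]
wrist_force: [-1.0, 0.4, -1.7]
width: 0.163
tcp [ 423.4 -265.3   74.4] yaw_x 0.95 tilt [-0.04  0.04]
```

```bash
python3 -m inch '[{"dx":0,"dy":0,"dz":0.002,"ax":0,"ay":0,"az":0,"fingers":-1},{"dx":0,"dy":0,"dz":0.0035,"ax":0,"ay":0,"az":0,"fingers":-1},{"dx":0,"dy":0,"dz":0.0045,"ax":0,"ay":0,"az":0,"fingers":-1},{"dx":0,"dy":0,"dz":0.0045,"ax":0,"ay":0,"az":0,"fingers":-1}]'; python3 -m inch '[{"dx":0,"dy":0,"dz":0,"ax":0,"ay":0,"az":0,"fingers":-0.4},{"dx":0,"dy":0,"dz":0,"ax":0,"ay":0,"az":0,"fingers":1},{"dx":0,"dy":0,"dz":0,"ax":0,"ay":0,"az":0,"fingers":1},{"dx":0,"dy":0,"dz":0,"ax":0,"ay":0,"az":0,"fingers":1},{"dx":0,"dy":0,"dz":-0.04,"ax":0,"ay":0,"az":0,"fingers":1},{"dx":0,"dy":0,"dz":-0.09,"ax":0,"ay":0,"az":0,"fingers":1},{"dx":0,"dy":0,"dz":-0.13,"ax":0,"ay":0,"az":0,"fingers":1},{"dx":0,"dy":0,"dz":-0.17,"ax":0,"ay":0,"az":0,"fingers":1},{"dx":0,"dy":0,"dz":-0.17,"ax":0,"ay":0,"az":0,"fingers":1},{"dx":0,"dy":0,"dz":-0.17,"ax":0,"ay":0,"az":0,"fingers":1}]'; python3 -c "
from h import *
pose();to(610,-260,240,-4)
im,W,c=snap('wrist','w5')
for o in bot.masks_of('wrist','gauge'):
    m=o['region'];P=top(W,m,.098,.13);print(round(o['p'],2),len(P),*(rect(P) if len(P)>3 else ()),np.nanmax(W[m][:,2]))
im,W,c=snap('top','top5')
for o in bot.masks_of('top','module_a'):
    m=o['region'];P=top(W,m,.027,.043);print(round(o['p'],2),*(rect(P) if len(P)>3 else ()))
"
```

```text
time: 12.2
tool_pos: [0.4234, -0.2653, 0.0699]
tcp_rot: [-3.141, -0.026, 0.001]
wrist_force: [-0.3, -1.0, -1.3]
width: 0.156
time: 13.45
tool_pos: [0.4231, -0.2652, 0.2393]
tcp_rot: [-3.14, -0.026, 0.002]
wrist_force: [0.7, -0.2, -0.8]
width: 1.004
tcp [ 423.1 -265.2  239.3] yaw_x 0.94 tilt [-0.07  0.06]
dx,dy,dz [ 0.1869 -0.0022 -0.0009] ax,ay,az [-0.06  0.07  4.94]
0.88 997 [ 421.24530029 -264.99163818] (40.63838577270508, 13.738288879394531) 1.0443450212478638 0.10968260033958083
0.76 0 0.019681500208521885
0.64 0 0.018266499832420124
0.81 [ 621.11517334 -259.61810303] (110.13495635986328, 57.51054000854492) -3.0427932739257812
0.72 [ 636.03601074 -450.03033447] (112.91410827636719, 56.518558502197266) -82.59932661056519
0.71 [402.48779297 300.72424316] (110.81422424316406, 57.23685836791992) -17.14483642578125
```

View pics/top5.png

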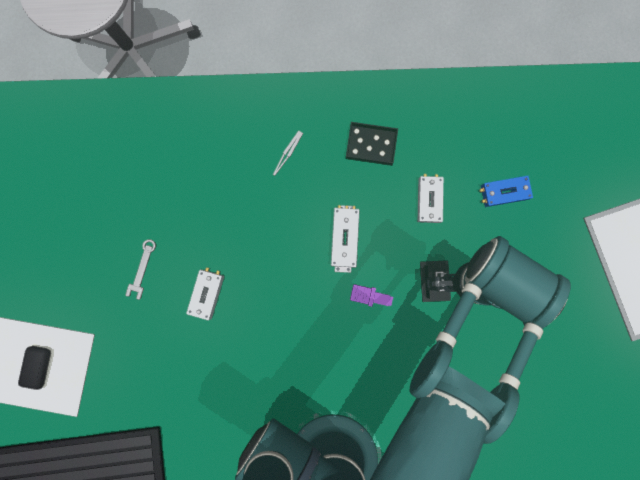

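The gauge is home again and upright, with the same top height as before. The area the arm was hiding is now clear and holds no third module, so there are two, at (431,198) and (205,295). Next, the near module.

```bash
python3 -m inch '[{"dx":0.05,"dy":-0.002,"dz":-0.001,"ax":0,"ay":0,"az":1.5,"fingers":1},{"dx":0.1,"dy":-0.002,"dz":-0.001,"ax":0,"ay":0,"az":3,"fingers":1},{"dx":0.15,"dy":-0.002,"dz":-0.001,"ax":0,"ay":0,"az":5,"fingers":1},{"dx":0.187,"dy":-0.002,"dz":-0.001,"ax":0,"ay":0,"az":5,"fingers":1},{"dx":0.187,"dy":-0.002,"dz":-0.001,"ax":0,"ay":0,"az":5,"fingers":1},{"dx":0.187,"dy":-0.002,"dz":-0.001,"ax":0,"ay":0,"az":5,"fingers":1},{"dx":0.187,"dy":-0.002,"dz":-0.001,"ax":0,"ay":0,"az":5,"fingers":1}]'
cat >> h.py <<'E'
def mods(cam,name,z0,z1,save=None):
    im,W,c=snap(cam,save)
    for o in bot.masks_of(cam,name):
        P=top(W,o["region"],z0,z1); k=gold(im)&(cv2.dilate(o["region"].astype(np.uint8),np.ones((15,15)))>0)
        if len(P)>50: print(name,round(o["p"],2),np.round(o["box"]),len(P),*rect(P),"gold",np.round(np.nanmean(W[k][:,:2],0)*1000) if k.any() else "")
    return im
E
python3 -c "
from h import *
pose();mods('wrist','module_a',.028,.039)"
```

```text
time: 14.52
tool_pos: [0.6084, -0.2598, 0.2381]
tcp_rot: [-3.137, 0.112, 0.007]
wrist_force: [-0.3, 0.2, -1.0]
width: 0.998
tcp [ 608.4 -259.8  238.1] yaw_x -4.09 tilt [-0.25  0.17]
module_a 0.79 [285. 120. 348. 252.] 6775 [ 622.9644165  -258.93676758] (110.14481353759766, 56.02281188964844) -3.8845672607421875 gold [ 683. -263.]
module_a 0.61 [446. 116. 592. 204.] 7606 [ 638.0715332  -448.82485962] (111.07498931884766, 56.512691497802734) -81.66201210021973 gold [ 630. -390.]
```

```bash
python3 -c "
from h import *
to(623,-259.5,2,-3.9)"
```

```text
dx,dy,dz [ 0.0151 -0.0009  0.2367] ax,ay,az [-0.13  0.21 -0.19]
```

```bash
python3 -m inch '[{"dx":0.008,"dy":-0.001,"dz":0.05,"ax":-0.1,"ay":0.2,"az":-0.2,"fingers":1},{"dx":0.015,"dy":-0.001,"dz":0.1,"ax":-0.1,"ay":0.2,"az":-0.2,"fingers":1},{"dx":0.015,"dy":-0.001,"dz":0.15,"ax":-0.1,"ay":0.2,"az":-0.2,"fingers":1},{"dx":0.015,"dy":-0.001,"dz":0.19,"ax":-0.1,"ay":0.2,"az":-0.2,"fingers":1},{"dx":0.015,"dy":-0.001,"dz":0.22,"ax":-0.1,"ay":0.2,"az":-0.2,"fingers":1},{"dx":0.015,"dy":-0.001,"dz":0.232,"ax":-0.1,"ay":0.2,"az":-0.2,"fingers":1},{"dx":0.015,"dy":-0.001,"dz":0.235,"ax":-0.1,"ay":0.2,"az":-0.2,"fingers":1},{"dx":0.015,"dy":-0.001,"dz":0.235,"ax":-0.1,"ay":0.2,"az":-0.2,"fingers":1}]';python3 -c "
from h import *
pose()"; python3 -m inch '[{"dx":0,"dy":0,"dz":0,"ax":0,"ay":0,"az":0,"fingers":-1},{"dx":0,"dy":0,"dz":0,"ax":0,"ay":0,"az":0,"fingers":-1},{"dx":0,"dy":0,"dz":0,"ax":0,"ay":0,"az":0,"fingers":-1},{"dx":0,"dy":0,"dz":0,"ax":0,"ay":0,"az":0,"fingers":-1},{"dx":0,"dy":0,"dz":0,"ax":0,"ay":0,"az":0,"fingers":-1}]' 60; python3 -c "
from h import *
pose();mods('wrist','module_a',.028,.039,'w6');print(bot.read_state()['wrist_force'])"
```

```text
time: 15.62
tool_pos: [0.6239, -0.26, 0.0053]
tcp_rot: [3.139, -0.107, 0.004]
wrist_force: [-0.2, 0.6, -0.1]
width: 1.003
tcp [ 623.9 -260.     5.3] yaw_x -3.9 tilt [ 0.13 -0.03]
time: 16.25
tool_pos: [0.6254, -0.2606, 0.0074]
tcp_rot: [3.138, -0.107, 0.008]
wrist_force: [-0.2, -0.1, 5.7]
width: 0.646
tcp [ 625.4 -260.6    7.4] yaw_x -3.91 tilt [ 0.3 -0.1]
module_a 0.7 [227. 148. 407. 413.] 36025 [ 635.96313477 -260.76382446] (84.49801635742188, 56.427284240722656) -3.9032974243164062 gold [ 682. -264.]
[-0.33990737  0.56752759  6.55214846]
```

View pics/w6.png

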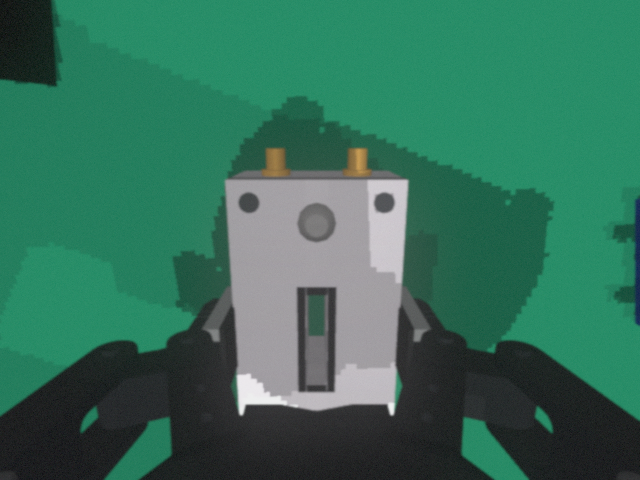

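The module is gripped by its long sides, connectors at the top of the image at (275,160) and (358,160). I'll lift it and move above the base.

```bash
python3 -c "
from h import *
to(535.5,-44.4,76,-5)"
```

```text
dx,dy,dz [-0.1041 -0.2095 -0.0695] ax,ay,az [ 0.08 -0.31  1.09]
```

```bash
python3 -m inch '[{"dx":0,"dy":0,"dz":-0.02,"ax":0,"ay":0,"az":0,"fingers":-1},{"dx":0,"dy":0,"dz":-0.06,"ax":0,"ay":0,"az":0,"fingers":-1},{"dx":0,"dy":0,"dz":-0.1,"ax":0,"ay":0,"az":0,"fingers":-1},{"dx":-0.02,"dy":-0.04,"dz":-0.11,"ax":0,"ay":-0.3,"az":1,"fingers":-1},{"dx":-0.045,"dy":-0.09,"dz":-0.11,"ax":0,"ay":-0.3,"az":1,"fingers":-1},{"dx":-0.07,"dy":-0.14,"dz":-0.11,"ax":0,"ay":-0.3,"az":1,"fingers":-1},{"dx":-0.095,"dy":-0.19,"dz":-0.11,"ax":0,"ay":-0.3,"az":1,"fingers":-1},{"dx":-0.104,"dy":-0.21,"dz":-0.1,"ax":0,"ay":-0.3,"az":1,"fingers":-1},{"dx":-0.104,"dy":-0.21,"dz":-0.08,"ax":0,"ay":-0.3,"az":1,"fingers":-1},{"dx":-0.104,"dy":-0.21,"dz":-0.07,"ax":0,"ay":-0.3,"az":1,"fingers":-1},{"dx":-0.104,"dy":-0.21,"dz":-0.07,"ax":0,"ay":-0.3,"az":1,"fingers":-1},{"dx":-0.104,"dy":-0.21,"dz":-0.07,"ax":0,"ay":-0.3,"az":1,"fingers":-1}]'
python3 - <<'E'
from h import *
pose();im=mods('wrist','module_a',.09,.113)
im,W,c=snap("wrist","w7")
z=W[...,2];x=W[...,0]
L=(z>.044)&(z<.054)&(x>.55)&(abs(W[...,1]+.05)<.05)
M=(z>.092)&(z<.113)&(x>.5)&(abs(W[...,1]+.05)<.05)
for k in (L,M):
    k=cv2.morphologyEx(k.astype(np.uint8),cv2.MORPH_OPEN,np.ones((3,3)))>0
    P=W[k];r=rect(P[:,:2]);a=np.radians(r[2]);e=np.array([np.cos(a),np.sin(a)])
    print(len(P),r,"far end centre",r[0]+e*r[1][0]/2 if r[1][0]>60 else (r,np.percentile(P[:,0],99.5)),"z",np.median(P[:,2]))
E
```

```text
time: 17.85
tool_pos: [0.5363, -0.0445, 0.077]
tcp_rot: [3.137, -0.136, 0.001]
wrist_force: [0.8, 0.8, -2.6]
width: 0.642
tcp [536.3 -44.5  77. ] yaw_x -4.95 tilt [ 0.05 -0.09]
module_a 0.73 [229. 146. 407. 414.] 37579 [551.11529541 -45.14486694] (93.15043640136719, 56.46221923828125) -4.841545104980469 gold [593. -49.]
4225 (array([595.1206665, -48.9009819]), (60.16794967651367, 16.026517868041992), 85.0186767578125) far end centre [597.73288835 -18.93063257] z 0.04977376115179316
39644 (array([547.56286621, -44.86447525]), (86.42765045166016, 82.50692749023438), -5.12481689453125) far end centre [590.60394281 -48.72458088] z 0.10358626878250783
```

View pics/w7.png

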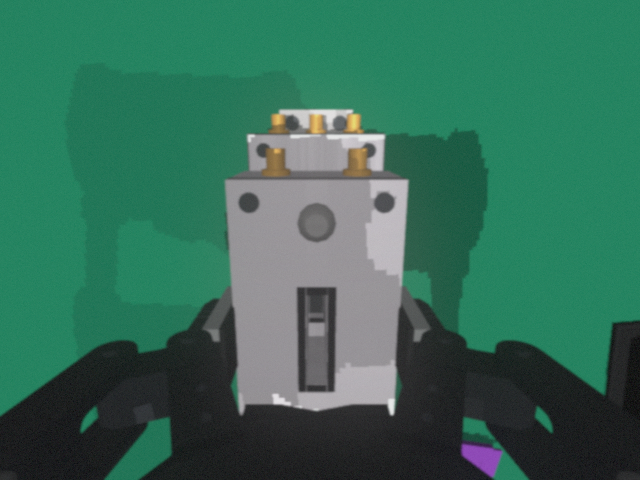

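The view shows the module above the base with the connectors matching. Base end at (317,135), module end at (317,178), and the slots look aligned. I'll refine the x offset with a tighter band on the lid height.

```bash
cat >> h.py <<'E'
def ends(zm,zl,lo=.004):
    im,W,c=snap("wrist");z=W[...,2];p,r=tool();m=r.as_matrix()
    Q=(W-p)[...,:2]@m[:2,:2]*1000   # tool x,y coordinates (mm)
    for n,zz in (("module",zm),("below",zl)):
        k=(abs(z-zz/1000)<lo)&(abs(Q[...,1])<34)
        k=cv2.morphologyEx(k.astype(np.uint8),cv2.MORPH_OPEN,np.ones((3,3)))>0
        A=Q[k];f=A[:,0].max();
        xs=[A[abs(A[:,1]-y)<1.5][:,0].max() for y in (-24,-18,0,18,24)]
        b=A[(A[:,0]>np.median(xs)-12)]
        print(n,len(A),"far x at y",np.round(xs,1),"y range",np.round(np.percentile(b[:,1],[.5,99.5]),1),"z",round(np.median(z[k])*1000,1))
E
python3 -c "
from h import *
pose();ends(103.6,50)"
```

```text
tcp [536.4 -44.4  77.2] yaw_x -4.94 tilt [ 0.08 -0.09]
module 36172 far x at y [52.9 52.8 52.8 52.8 52.8] y range [-28.2  27.2] z 103.5
below 4445 far x at y [66.5 66.5 66.5 66.5 66.5] y range [-30.2  29.3] z 49.8
```

```bash
python3 -m inch '[{"dx":-0.0013,"dy":0,"dz":0.004,"ax":0,"ay":0,"az":0,"fingers":-1},{"dx":-0.0013,"dy":0,"dz":0.008,"ax":0,"ay":0,"az":0,"fingers":-1},{"dx":-0.0013,"dy":0,"dz":0.011,"ax":0,"ay":0,"az":0,"fingers":-1},{"dx":-0.0013,"dy":0,"dz":0.011,"ax":0,"ay":0,"az":0,"fingers":-1},{"dx":-0.0013,"dy":0,"dz":0.011,"ax":0,"ay":0,"az":0,"fingers":-1}]';python3 -c "
from h import *
pose();ends(92.7,50)"
```

```text
time: 18.68
tool_pos: [0.535, -0.0441, 0.0661]
tcp_rot: [3.137, -0.135, 0.002]
wrist_force: [-1.1, -0.8, -3.1]
width: 0.644
tcp [535.  -44.1  66.1] yaw_x -4.93 tilt [ 0.07 -0.09]
module 36213 far x at y [52.6 52.7 52.6 52.6 52.6] y range [-28.2  27.1] z 92.4
below 5263 far x at y [67.8 67.8 67.8 67.8 67.8] y range [-30.1  29.2] z 49.8
```

```bash
python3 -m inch '[{"dx":0,"dy":0,"dz":0.003,"ax":0,"ay":0,"az":0,"fingers":-1},{"dx":0,"dy":0,"dz":0.005,"ax":0,"ay":0,"az":0,"fingers":-1},{"dx":0,"dy":0,"dz":0.007,"ax":0,"ay":0,"az":0,"fingers":-1},{"dx":0,"dy":0,"dz":0.0085,"ax":0,"ay":0,"az":0,"fingers":-1},{"dx":0,"dy":0,"dz":0.009,"ax":0,"ay":0,"az":0,"fingers":-1},{"dx":0,"dy":0,"dz":0.009,"ax":0,"ay":0,"az":0,"fingers":-1}]';python3 -c "
from h import *
pose();ends(84,50)"
```

```text
time: 19.48
tool_pos: [0.5351, -0.0442, 0.0574]
tcp_rot: [3.137, -0.135, 0.002]
wrist_force: [-1.1, -0.2, 0.2]
width: 0.638
tcp [535.1 -44.2  57.4] yaw_x -4.93 tilt [ 0.08 -0.09]
module 36275 far x at y [52.7 52.8 52.7 52.8 52.6] y range [-28.3  27.1] z 83.8
below 5594 far x at y [67.7 67.7 67.7 67.7 67.7] y range [-30.2  29.2] z 49.8
```

Seated: lid z is 83.8 mm against 84 expected. I'll release, rise and check.

```bash
python3 -m inch '[{"dx":0,"dy":0,"dz":0,"ax":0,"ay":0,"az":0,"fingers":0.5},{"dx":0,"dy":0,"dz":0,"ax":0,"ay":0,"az":0,"fingers":1},{"dx":0,"dy":0,"dz":0,"ax":0,"ay":0,"az":0,"fingers":1},{"dx":0,"dy":0,"dz":0,"ax":0,"ay":0,"az":0,"fingers":1},{"dx":0,"dy":0,"dz":-0.03,"ax":0,"ay":0,"az":0,"fingers":1},{"dx":0,"dy":0,"dz":-0.08,"ax":0,"ay":0,"az":0,"fingers":1},{"dx":-0.01,"dy":0,"dz":-0.13,"ax":0,"ay":0,"az":0,"fingers":1},{"dx":-0.02,"dy":0,"dz":-0.18,"ax":0,"ay":0,"az":0,"fingers":1},{"dx":-0.02,"dy":0,"dz":-0.18,"ax":0,"ay":0,"az":0,"fingers":1},{"dx":-0.02,"dy":0,"dz":-0.18,"ax":0,"ay":0,"az":0,"fingers":1}]';python3 -c "
from h import *
pose();mods('wrist','module_a',.077,.09);
mods('top','module_a',.027,.043);to(392,302,240,-17.2)"
```

```text
time: 20.78
tool_pos: [0.5148, -0.0422, 0.2373]
tcp_rot: [3.137, -0.135, 0.003]
wrist_force: [-1.2, -0.0, -0.2]
width: 0.999
tcp [514.8 -42.2 237.3] yaw_x -4.93 tilt [ 0.1  -0.09]
module_a 0.9 [283. 113. 356. 264.] 9443 [533.83911133 -44.90326691] (110.51091003417969, 56.15326690673828) -4.928749084472656 gold [595. -49.]
module_a 0.74 [190. 269. 220. 323.] 1009 [402.53771973 300.61212158] (110.82717895507812, 57.04250717163086) -17.16802215576172 gold [460. 283.]
module_a 0.72 [482. 176. 534. 208.] 983 [ 636.65783691 -450.64910889] (112.22676086425781, 56.55076599121094) -81.72969818115234 gold [ 631. -391.]
dx,dy,dz [-0.1511 -0.3323 -0.0048] ax,ay,az [ 0.08  0.1  12.27]
```

```bash
python3 -m inch '[{"dx":-0.02,"dy":-0.045,"dz":-0.005,"ax":0,"ay":0,"az":2,"fingers":1},{"dx":-0.04,"dy":-0.09,"dz":-0.005,"ax":0,"ay":0,"az":4,"fingers":1},{"dx":-0.062,"dy":-0.135,"dz":-0.005,"ax":0,"ay":0,"az":6,"fingers":1},{"dx":-0.082,"dy":-0.18,"dz":-0.005,"ax":0,"ay":0,"az":8,"fingers":1},{"dx":-0.102,"dy":-0.225,"dz":-0.005,"ax":0,"ay":0,"az":10,"fingers":1},{"dx":-0.123,"dy":-0.27,"dz":-0.005,"ax":0,"ay":0,"az":12,"fingers":1},{"dx":-0.143,"dy":-0.315,"dz":-0.005,"ax":0,"ay":0,"az":12.3,"fingers":1},{"dx":-0.151,"dy":-0.332,"dz":-0.005,"ax":0,"ay":0,"az":12.3,"fingers":1},{"dx":-0.151,"dy":-0.332,"dz":-0.005,"ax":0,"ay":0,"az":12.3,"fingers":1},{"dx":-0.151,"dy":-0.332,"dz":-0.005,"ax":0,"ay":0,"az":12.3,"fingers":1},{"dx":-0.151,"dy":-0.332,"dz":-0.005,"ax":0,"ay":0,"az":12.3,"fingers":1}]';python3 -c "
from h import *
pose();mods('wrist','module_a',.028,.039,'w8')"
```

```text
time: 22.35
tool_pos: [0.3926, 0.3005, 0.2401]
tcp_rot: [3.104, -0.473, -0.003]
wrist_force: [0.6, -0.1, -0.6]
width: 0.997
tcp [392.6 300.5 240.1] yaw_x -17.33 tilt [-0.12 -0.1 ]
module_a 0.81 [279. 121. 340. 254.] 6638 [403.91812134 302.75741577] (109.82141876220703, 55.976009368896484) -17.258056640625 gold [462. 286.]
```

```bash
python3 -c "
from h import *
to(404.0,302.0,2,-17.3)"
```

```text
dx,dy,dz [ 0.0109 -0.005   0.2382] ax,ay,az [ 0.1   0.08 -0.03]
```

```bash
python3 -m inch '[{"dx":0.005,"dy":-0.003,"dz":0.05,"ax":0.1,"ay":0.1,"az":0,"fingers":1},{"dx":0.011,"dy":-0.005,"dz":0.1,"ax":0.1,"ay":0.1,"az":0,"fingers":1},{"dx":0.011,"dy":-0.005,"dz":0.15,"ax":0.1,"ay":0.1,"az":0,"fingers":1},{"dx":0.011,"dy":-0.005,"dz":0.19,"ax":0.1,"ay":0.1,"az":0,"fingers":1},{"dx":0.011,"dy":-0.005,"dz":0.22,"ax":0.1,"ay":0.1,"az":0,"fingers":1},{"dx":0.011,"dy":-0.005,"dz":0.233,"ax":0.1,"ay":0.1,"az":0,"fingers":1},{"dx":0.011,"dy":-0.005,"dz":0.235,"ax":0.1,"ay":0.1,"az":0,"fingers":1},{"dx":0.011,"dy":-0.005,"dz":0.235,"ax":0.1,"ay":0.1,"az":0,"fingers":1}]'; python3 -m inch '[{"dx":0,"dy":0,"dz":0,"ax":0,"ay":0,"az":0,"fingers":-1},{"dx":0,"dy":0,"dz":0,"ax":0,"ay":0,"az":0,"fingers":-1},{"dx":0,"dy":0,"dz":0,"ax":0,"ay":0,"az":0,"fingers":-1},{"dx":0,"dy":0,"dz":0,"ax":0,"ay":0,"az":0,"fingers":-1},{"dx":0,"dy":0,"dz":0,"ax":0,"ay":0,"az":0,"fingers":-1}]' 60; python3 -c "
from h import *
pose();ends(34,0)
to(537,-44.4,112,-5)"
```

```text
time: 23.45
tool_pos: [0.4052, 0.3025, 0.0064]
tcp_rot: [-3.104, 0.473, -0.003]
wrist_force: [-0.2, 0.4, 0.4]
width: 1.002
time: 24.08
tool_pos: [0.4065, 0.3033, 0.0081]
tcp_rot: [-3.103, 0.473, -0.007]
wrist_force: [-0.1, -1.0, 5.8]
width: 0.643
tcp [406.5 303.3   8.1] yaw_x -17.33 tilt [0.26 0.14]
module 36329 far x at y [53.1 53.  53.  53.1 53. ] y range [-28.   27.4] z 33.7
below 30664 far x at y [112.2 112.1 112.1 112.2 112.1] y range [-33.6  33.5] z -0.3
dx,dy,dz [ 0.2285  0.2926 -0.1041] ax,ay,az [ -0.19  -0.23 -12.33]
```

```bash
python3 -m inch '[{"dx":0,"dy":0,"dz":-0.02,"ax":0,"ay":0,"az":0,"fingers":-1},{"dx":0,"dy":0,"dz":-0.06,"ax":0,"ay":0,"az":0,"fingers":-1},{"dx":0,"dy":0,"dz":-0.11,"ax":0,"ay":0,"az":0,"fingers":-1},{"dx":0.02,"dy":0.025,"dz":-0.14,"ax":0,"ay":0,"az":-1,"fingers":-1},{"dx":0.05,"dy":0.065,"dz":-0.14,"ax":0,"ay":0,"az":-3,"fingers":-1},{"dx":0.08,"dy":0.105,"dz":-0.14,"ax":0,"ay":0,"az":-5,"fingers":-1},{"dx":0.11,"dy":0.145,"dz":-0.14,"ax":0,"ay":0,"az":-7,"fingers":-1},{"dx":0.14,"dy":0.185,"dz":-0.14,"ax":0,"ay":0,"az":-9,"fingers":-1},{"dx":0.17,"dy":0.225,"dz":-0.14,"ax":0,"ay":0,"az":-11,"fingers":-1},{"dx":0.2,"dy":0.26,"dz":-0.14,"ax":-0.2,"ay":-0.2,"az":-12.3,"fingers":-1},{"dx":0.226,"dy":0.292,"dz":-0.14,"ax":-0.2,"ay":-0.2,"az":-12.3,"fingers":-1},{"dx":0.226,"dy":0.292,"dz":-0.12,"ax":-0.2,"ay":-0.2,"az":-12.3,"fingers":-1},{"dx":0.226,"dy":0.292,"dz":-0.106,"ax":-0.2,"ay":-0.2,"az":-12.3,"fingers":-1},{"dx":0.226,"dy":0.292,"dz":-0.106,"ax":-0.2,"ay":-0.2,"az":-12.3,"fingers":-1},{"dx":0.226,"dy":0.292,"dz":-0.106,"ax":-0.2,"ay":-0.2,"az":-12.3,"fingers":-1}]'; python3 -c "
from h import *
pose();ends(139,84);ends(139,50)"
```

```text
time: 26.0
tool_pos: [0.5347, -0.0425, 0.114]
tcp_rot: [3.138, -0.136, 0.001]
wrist_force: [0.4, -0.6, -3.6]
width: 0.643
tcp [534.7 -42.5 114. ] yaw_x -4.97 tilt [ 0.03 -0.02]
module 36172 far x at y [52.9 52.8 52.7 52.8 52.9] y range [-28.4  27.1] z 139.6Traceback (most recent call last):
  File "<string>", line 3, in <module>
    pose();ends(139,84);ends(139,50)
           ~~~~^^^^^^^^
  File "h.py", line 46, in ends
    xs=[A[abs(A[:,1]-y)<1.5][:,0].max() for y in (-24,-18,0,18,24)]
        ~~~~~~~~~~~~~~~~~~~~~~~~~~~~~^^
    return umr_maximum(a, axis, None, out, keepdims, initial, where)
ValueError: zero-size array to reduction operation maximum which has no identity
```

```bash
python3 -c "
from h import *
ends(139.5,50)
im,W,c=snap('wrist','w9');cv2.imwrite('pics/w9c.png',im[100:430,160:480])"
```

```text
module 36131 far x at y [53.1 53.  53.1 53.1 53. ] y range [-28.4  27. ] z 140.0
below 2276 far x at y [67.9 67.9 67.9 67.9 67.9] y range [-28.7  30.8] z 49.8
```

View pics/w9c.png

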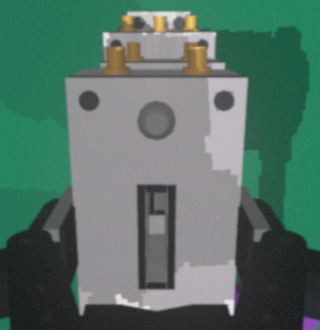

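In the crop the held module's connectors sit over those below. It needs a shift of +1.7 mm in tool y.

```bash
python3 -m inch '[{"dx":0,"dy":0.0017,"dz":0.004,"ax":0,"ay":0,"az":0,"fingers":-1},{"dx":0,"dy":0.0017,"dz":0.008,"ax":0,"ay":0,"az":0,"fingers":-1},{"dx":0,"dy":0.0017,"dz":0.012,"ax":0,"ay":0,"az":0,"fingers":-1},{"dx":0,"dy":0.0017,"dz":0.013,"ax":0,"ay":0,"az":0,"fingers":-1},{"dx":0,"dy":0.0017,"dz":0.013,"ax":0,"ay":0,"az":0,"fingers":-1}]'; python3 -c "
from h import *
pose();ends(127,50)"
```

```text
time: 26.78
tool_pos: [0.5351, -0.0444, 0.1015]
tcp_rot: [3.138, -0.137, 0.003]
wrist_force: [-0.4, -0.3, -3.2]
width: 0.64
tcp [535.1 -44.4 101.5] yaw_x -4.98 tilt [ 0.09 -0.03]
module 36233 far x at y [53.1 53.1 53.  53.1 53.1] y range [-28.3  27.1] z 127.0
below 2694 far x at y [67.8 67.8 67.8 67.8 67.8] y range [-30.5  29. ] z 49.8
```

```bash
python3 -m inch '[{"dx":-0.0003,"dy":0,"dz":0.003,"ax":0,"ay":0,"az":0,"fingers":-1},{"dx":-0.0003,"dy":0,"dz":0.005,"ax":0,"ay":0,"az":0,"fingers":-1},{"dx":-0.0003,"dy":0,"dz":0.007,"ax":0,"ay":0,"az":0,"fingers":-1},{"dx":-0.0003,"dy":0,"dz":0.0085,"ax":0,"ay":0,"az":0,"fingers":-1},{"dx":-0.0003,"dy":0,"dz":0.0095,"ax":0,"ay":0,"az":0,"fingers":-1},{"dx":-0.0003,"dy":0,"dz":0.0095,"ax":0,"ay":0,"az":0,"fingers":-1}]'; python3 -c "
from h import *
pose();ends(118,50)"
```

```text
time: 27.58
tool_pos: [0.535, -0.0444, 0.0922]
tcp_rot: [3.138, -0.137, 0.003]
wrist_force: [0.4, 0.7, -1.8]
width: 0.644
tcp [535.  -44.4  92.2] yaw_x -4.98 tilt [ 0.12 -0.03]
module 36324 far x at y [53.3 53.2 53.2 53.3 53.2] y range [-28.3  27.1] z 117.8
below 3003 far x at y [67.9 67.9 67.9 67.9 67.9] y range [-30.4  29. ] z 49.8
```

Seated, lid at 117.8 mm. I'll release, rise and check, then go back to the gauge.

```bash
python3 -m inch '[{"dx":0,"dy":0,"dz":0.001,"ax":0,"ay":0,"az":0,"fingers":-1},{"dx":0,"dy":0,"dz":0.001,"ax":0,"ay":0,"az":0,"fingers":0.5},{"dx":0,"dy":0,"dz":0,"ax":0,"ay":0,"az":0,"fingers":1},{"dx":0,"dy":0,"dz":0,"ax":0,"ay":0,"az":0,"fingers":1},{"dx":0,"dy":0,"dz":0,"ax":0,"ay":0,"az":0,"fingers":1},{"dx":0,"dy":0,"dz":-0.03,"ax":0,"ay":0,"az":0,"fingers":1},{"dx":0,"dy":0,"dz":-0.08,"ax":0,"ay":0,"az":0,"fingers":1},{"dx":-0.02,"dy":0,"dz":-0.13,"ax":0,"ay":0,"az":0,"fingers":1},{"dx":-0.04,"dy":0,"dz":-0.17,"ax":0,"ay":0,"az":0,"fingers":1},{"dx":-0.05,"dy":0,"dz":-0.17,"ax":0,"ay":0,"az":0,"fingers":1},{"dx":-0.05,"dy":0,"dz":-0.17,"ax":0,"ay":0,"az":0,"fingers":1}]';python3 -c "
from h import *
pose();im=mods('wrist','module_a',.110,.125,'w10');cv2.imwrite('pics/w10c.png',im[:,160:520])
to(423.5,-265.4,240,0.95)"
```

```text
time: 29.0
tool_pos: [0.4841, -0.0398, 0.2616]
tcp_rot: [3.138, -0.137, 0.003]
wrist_force: [0.7, 0.4, -0.3]
width: 1.005
tcp [484.1 -39.8 261.6] yaw_x -4.98 tilt [ 0.1  -0.02]
module_a 0.71 [278.  67. 356. 230.] 10937 [533.26141357 -43.93691254] (109.53435516357422, 56.103397369384766) -4.9770355224609375 gold [597. -50.]
dx,dy,dz [-0.0408  0.2299  0.0204] ax,ay,az [ 0.01  0.03 -5.93]
```

View pics/w10c.png

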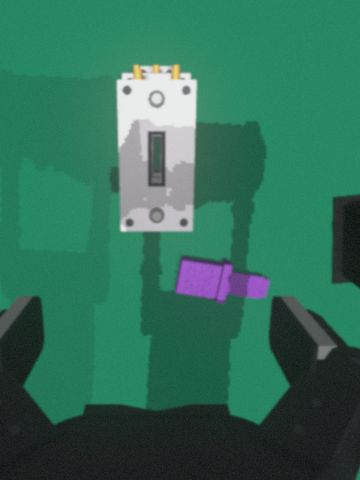

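The stack is square at (156,155), with its slots lined up and connectors at the same end. Back to the gauge.

```bash
python3 -m inch '[{"dx":-0.008,"dy":0.045,"dz":0.0,"ax":0,"ay":0,"az":-1,"fingers":1},{"dx":-0.016,"dy":0.09,"dz":0.0,"ax":0,"ay":0,"az":-2,"fingers":1},{"dx":-0.024,"dy":0.135,"dz":0.0,"ax":0,"ay":0,"az":-4,"fingers":1},{"dx":-0.033,"dy":0.18,"dz":0.0,"ax":0,"ay":0,"az":-5.9,"fingers":1},{"dx":-0.041,"dy":0.23,"dz":0.02,"ax":0,"ay":0,"az":-5.9,"fingers":1},{"dx":-0.041,"dy":0.23,"dz":0.02,"ax":0,"ay":0,"az":-5.9,"fingers":1},{"dx":-0.041,"dy":0.23,"dz":0.02,"ax":0,"ay":0,"az":-5.9,"fingers":1},{"dx":-0.041,"dy":0.23,"dz":0.02,"ax":0,"ay":0,"az":-5.9,"fingers":1}]';python3 -c "
from h import *
pose();mods('wrist','gauge',.098,.115)
to(423.5,-265.4,68,0.95)"
```

```text
time: 30.1
tool_pos: [0.4238, -0.2645, 0.2403]
tcp_rot: [-3.141, -0.027, 0.001]
wrist_force: [0.4, 0.9, 0.4]
width: 1.001
tcp [ 423.8 -264.5  240.3] yaw_x 0.99 tilt [-0.04  0.02]
gauge 0.78 [310. 188. 332. 253.] 989 [ 421.74389648 -265.2461853 ] (39.549625396728516, 13.963956832885742) 0.923259973526001 gold 
dx,dy,dz [-0.0005  0.0008  0.1727] ax,ay,az [ 0.02 -0.    0.07]
```

```bash
python3 -m inch '[{"dx":-0.0005,"dy":0.001,"dz":0.05,"ax":0,"ay":0,"az":0,"fingers":1},{"dx":-0.0005,"dy":0.001,"dz":0.10,"ax":0,"ay":0,"az":0,"fingers":1},{"dx":-0.0005,"dy":0.001,"dz":0.14,"ax":0,"ay":0,"az":0,"fingers":1},{"dx":-0.0005,"dy":0.001,"dz":0.165,"ax":0,"ay":0,"az":0,"fingers":1},{"dx":-0.0005,"dy":0.001,"dz":0.172,"ax":0,"ay":0,"az":0,"fingers":1},{"dx":-0.0005,"dy":0.001,"dz":0.172,"ax":0,"ay":0,"az":0,"fingers":1},{"dx":-0.0005,"dy":0.001,"dz":0.172,"ax":0,"ay":0,"az":0,"fingers":1}]' && python3 -m inch '[{"dx":0,"dy":0,"dz":0,"ax":0,"ay":0,"az":0,"fingers":-1},{"dx":0,"dy":0,"dz":0,"ax":0,"ay":0,"az":0,"fingers":-1},{"dx":0,"dy":0,"dz":0,"ax":0,"ay":0,"az":0,"fingers":-1},{"dx":0,"dy":0,"dz":0,"ax":0,"ay":0,"az":0,"fingers":-1},{"dx":0,"dy":0,"dz":0,"ax":0,"ay":0,"az":0,"fingers":-1},{"dx":0,"dy":0,"dz":0,"ax":0,"ay":0,"az":0,"fingers":-1},{"dx":0,"dy":0,"dz":0,"ax":0,"ay":0,"az":0,"fingers":-1},{"dx":0,"dy":0,"dz":0,"ax":0,"ay":0,"az":0,"fingers":-1}]' 40; python3 -c "
from h import *
pose();to(534.6,-44.1,194,-5)"
```

```text
time: 31.08
tool_pos: [0.4248, -0.2662, 0.0703]
tcp_rot: [3.139, 0.029, 0.004]
wrist_force: [-0.3, -0.4, 0.0]
width: 1.0
time: 32.08
tool_pos: [0.4248, -0.2663, 0.0704]
tcp_rot: [3.139, 0.029, 0.004]
wrist_force: [-0.9, 1.0, 1.8]
width: 0.157
tcp [ 424.8 -266.3   70.4] yaw_x 1.05 tilt [ 0.15 -0.12]
dx,dy,dz [ 0.1141 -0.2199 -0.1237] ax,ay,az [ 0.11 -0.15  6.05]
```

```bash
python3 -m inch '[{"dx":0,"dy":0,"dz":-0.03,"ax":0,"ay":0,"az":0,"fingers":-1},{"dx":0,"dy":0,"dz":-0.07,"ax":0,"ay":0,"az":0,"fingers":-1},{"dx":0,"dy":0,"dz":-0.12,"ax":0,"ay":0,"az":0,"fingers":-1},{"dx":0.01,"dy":-0.02,"dz":-0.15,"ax":0,"ay":0,"az":1,"fingers":-1},{"dx":0.035,"dy":-0.065,"dz":-0.15,"ax":0,"ay":0,"az":2,"fingers":-1},{"dx":0.06,"dy":-0.11,"dz":-0.15,"ax":0,"ay":0,"az":4,"fingers":-1},{"dx":0.085,"dy":-0.155,"dz":-0.15,"ax":0,"ay":-0.1,"az":6,"fingers":-1},{"dx":0.105,"dy":-0.2,"dz":-0.15,"ax":0.1,"ay":-0.1,"az":6,"fingers":-1},{"dx":0.115,"dy":-0.22,"dz":-0.14,"ax":0.1,"ay":-0.1,"az":6,"fingers":-1},{"dx":0.115,"dy":-0.22,"dz":-0.126,"ax":0.1,"ay":-0.1,"az":6,"fingers":-1},{"dx":0.115,"dy":-0.22,"dz":-0.126,"ax":0.1,"ay":-0.1,"az":6,"fingers":-1},{"dx":0.115,"dy":-0.22,"dz":-0.126,"ax":0.1,"ay":-0.1,"az":6,"fingers":-1}]'
python3 - <<'E'
from h import *
pose()
to(535.5,-44.2,176,-5)
im,W,c=snap("wrist","w11")
cv2.imwrite("pics/w11c.png",cv2.resize(im[60:460,160:480],None,fx=1.5,fy=1.5))
E
```

```text
time: 33.58
tool_pos: [0.5349, -0.0449, 0.196]
tcp_rot: [3.138, -0.138, 0.0]
wrist_force: [0.4, -1.0, -1.1]
width: 0.156
tcp [534.9 -44.9 196. ] yaw_x -5.03 tilt [ 0.   -0.03]
dx,dy,dz [ 0.0005 -0.0008  0.02  ] ax,ay,az [ 0.03 -0.   -0.03]
```

View pics/w11c.png

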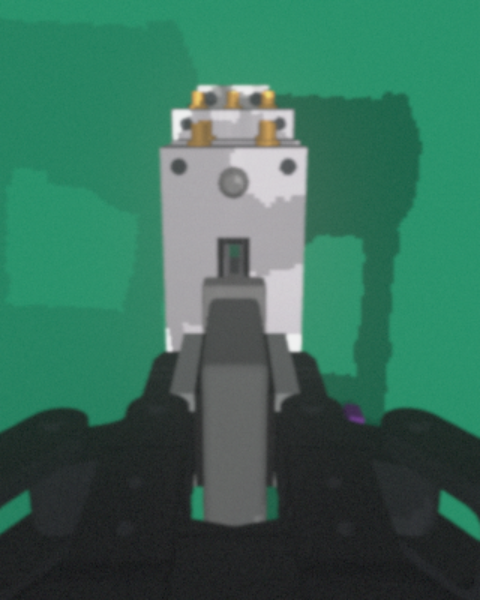

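The slot (233,255) sits under the shoulder (235,285), nearly the same picture as at the base. I'll go down to just inside the slot with dy −0.7 mm.

```bash
python3 -m inch '[{"dx":0.0005,"dy":-0.0007,"dz":0.006,"ax":0,"ay":0,"az":0,"fingers":-1},{"dx":0.0005,"dy":-0.0007,"dz":0.011,"ax":0,"ay":0,"az":0,"fingers":-1},{"dx":0.0005,"dy":-0.0007,"dz":0.015,"ax":0,"ay":0,"az":0,"fingers":-1},{"dx":0.0005,"dy":-0.0007,"dz":0.018,"ax":0,"ay":0,"az":0,"fingers":-1},{"dx":0.0005,"dy":-0.0007,"dz":0.021,"ax":0,"ay":0,"az":0,"fingers":-1},{"dx":0.0005,"dy":-0.0007,"dz":0.021,"ax":0,"ay":0,"az":0,"fingers":-1}]'; python3 -c "
from h import *
pose()"
```

```text
time: 34.38
tool_pos: [0.5357, -0.0442, 0.1751]
tcp_rot: [3.138, -0.138, 0.001]
wrist_force: [0.3, 0.5, -1.8]
width: 0.157
tcp [535.7 -44.2 175.1] yaw_x -5.04 tilt [ 0.02 -0.03]
```

```bash
python3 -m inch '[{"dx":0,"dy":0,"dz":0.006,"ax":0,"ay":0,"az":0,"fingers":-1},{"dx":0,"dy":0,"dz":0.012,"ax":0,"ay":0,"az":0,"fingers":-1},{"dx":0,"dy":0,"dz":0.018,"ax":0,"ay":0,"az":0,"fingers":-1},{"dx":0,"dy":0,"dz":0.023,"ax":0,"ay":0,"az":0,"fingers":-1},{"dx":0,"dy":0,"dz":0.027,"ax":0,"ay":0,"az":0,"fingers":-1},{"dx":0,"dy":0,"dz":0.031,"ax":0,"ay":0,"az":0,"fingers":-1},{"dx":0,"dy":0,"dz":0.035,"ax":0,"ay":0,"az":0,"fingers":-1},{"dx":0,"dy":0,"dz":0.035,"ax":0,"ay":0,"az":0,"fingers":-1}]'; python3 -m inch '[{"dx":0,"dy":0,"dz":0.0015,"ax":0,"ay":0,"az":0,"fingers":-1},{"dx":0,"dy":0,"dz":0.0025,"ax":0,"ay":0,"az":0,"fingers":-1},{"dx":0,"dy":0,"dz":0.003,"ax":0,"ay":0,"az":0,"fingers":-1},{"dx":0,"dy":0,"dz":0.0035,"ax":0,"ay":0,"az":0,"fingers":-1},{"dx":0,"dy":0,"dz":0.0035,"ax":0,"ay":0,"az":0,"fingers":-1}]';python3 -c "
from h import *
pose()"
```

```text
time: 35.38
tool_pos: [0.5354, -0.0442, 0.1397]
tcp_rot: [3.138, -0.138, -0.0]
wrist_force: [0.3, -0.1, -0.9]
width: 0.16
time: 36.0
tool_pos: [0.5355, -0.0442, 0.1365]
tcp_rot: [3.138, -0.138, -0.0]
wrist_force: [-0.8, -0.7, 1.0]
width: 0.16
tcp [535.5 -44.2 136.5] yaw_x -5.03 tilt [-0.01 -0.02]
```

Contact is just starting at z 136.5, with 136.4 expected. A bit more to be sure the shoulder is down.

```bash
python3 -m inch '[{"dx":0,"dy":0,"dz":0.0005,"ax":0,"ay":0,"az":0,"fingers":-1},{"dx":0,"dy":0,"dz":0.001,"ax":0,"ay":0,"az":0,"fingers":-1},{"dx":0,"dy":0,"dz":0.001,"ax":0,"ay":0,"az":0,"fingers":-1}]';python3 -c "
from h import *
pose();to(424.8,-266.2,135,0.95)"
```

```text
time: 36.38
tool_pos: [0.5355, -0.0442, 0.1364]
tcp_rot: [3.138, -0.138, -0.0]
wrist_force: [-3.7, 0.7, 6.0]
width: 0.165
tcp [535.5 -44.2 136.4] yaw_x -5.03 tilt [-0.   -0.03]
dx,dy,dz [-0.0908  0.2308  0.0015] ax,ay,az [ 0.03  0.   -5.98]
```

Shoulder is down: about 7 N, with no further travel. Now return the gauge to the stand.

```bash
python3 -m inch '[{"dx":0,"dy":0,"dz":-0.02,"ax":0,"ay":0,"az":0,"fingers":-1},{"dx":0,"dy":0,"dz":-0.045,"ax":0,"ay":0,"az":0,"fingers":-1},{"dx":0,"dy":0,"dz":-0.075,"ax":0,"ay":0,"az":0,"fingers":-1},{"dx":0,"dy":0.01,"dz":-0.08,"ax":0,"ay":0,"az":0,"fingers":-1},{"dx":-0.02,"dy":0.05,"dz":-0.08,"ax":0,"ay":0,"az":-1,"fingers":-1},{"dx":-0.04,"dy":0.1,"dz":-0.08,"ax":0,"ay":0,"az":-3,"fingers":-1},{"dx":-0.06,"dy":0.15,"dz":-0.08,"ax":0,"ay":0,"az":-5,"fingers":-1},{"dx":-0.08,"dy":0.2,"dz":-0.06,"ax":0,"ay":0,"az":-6,"fingers":-1},{"dx":-0.091,"dy":0.2305,"dz":-0.03,"ax":0,"ay":0,"az":-6,"fingers":-1},{"dx":-0.091,"dy":0.2305,"dz":0,"ax":0,"ay":0,"az":-6,"fingers":-1},{"dx":-0.091,"dy":0.2305,"dz":0,"ax":0,"ay":0,"az":-6,"fingers":-1},{"dx":-0.091,"dy":0.2305,"dz":0,"ax":0,"ay":0,"az":-6,"fingers":-1}]'; python3 -c "
from h import *
pose();to(424.6,-265.9,105,0.95)"
```

```text
time: 37.88
tool_pos: [0.4248, -0.266, 0.1367]
tcp_rot: [3.141, 0.027, -0.0]
wrist_force: [0.5, -0.3, -1.5]
width: 0.155
tcp [ 424.8 -266.   136.7] yaw_x 0.98 tilt [-0.   -0.03]
dx,dy,dz [-0.0002 -0.0001  0.0317] ax,ay,az [0.03 0.   0.03]
```

```bash
python3 -m inch '[{"dx":0,"dy":0,"dz":0.007,"ax":0,"ay":0,"az":0,"fingers":-1},{"dx":0,"dy":0,"dz":0.014,"ax":0,"ay":0,"az":0,"fingers":-1},{"dx":0,"dy":0,"dz":0.02,"ax":0,"ay":0,"az":0,"fingers":-1},{"dx":0,"dy":0,"dz":0.026,"ax":0,"ay":0,"az":0,"fingers":-1},{"dx":0,"dy":0,"dz":0.031,"ax":0,"ay":0,"az":0,"fingers":-1}]';python3 -m inch '[{"dx":0,"dy":0,"dz":0.006,"ax":0,"ay":0,"az":0,"fingers":-1},{"dx":0,"dy":0,"dz":0.012,"ax":0,"ay":0,"az":0,"fingers":-1},{"dx":0,"dy":0,"dz":0.018,"ax":0,"ay":0,"az":0,"fingers":-1},{"dx":0,"dy":0,"dz":0.024,"ax":0,"ay":0,"az":0,"fingers":-1},{"dx":0,"dy":0,"dz":0.03,"ax":0,"ay":0,"az":0,"fingers":-1},{"dx":0,"dy":0,"dz":0.032,"ax":0,"ay":0,"az":0,"fingers":-1},{"dx":0,"dy":0,"dz":0.033,"ax":0,"ay":0,"az":0,"fingers":-1},{"dx":0,"dy":0,"dz":0.033,"ax":0,"ay":0,"az":0,"fingers":-1}]'; python3 -c "
from h import *
pose()"
```

```text
time: 38.5
tool_pos: [0.4247, -0.2658, 0.1052]
tcp_rot: [3.141, 0.027, -0.001]
wrist_force: [0.2, -0.7, -2.1]
width: 0.16
time: 39.5
tool_pos: [0.4248, -0.2659, 0.0723]
tcp_rot: [3.141, 0.027, -0.0]
wrist_force: [-1.3, 0.2, -0.9]
width: 0.155
tcp [ 424.8 -265.9   72.3] yaw_x 0.99 tilt [-0.01 -0.02]
```

```bash
python3 -m inch '[{"dx":0,"dy":0,"dz":0.001,"ax":0,"ay":0,"az":0,"fingers":-1},{"dx":0,"dy":0,"dz":0.002,"ax":0,"ay":0,"az":0,"fingers":-1},{"dx":0,"dy":0,"dz":0.0025,"ax":0,"ay":0,"az":0,"fingers":-1},{"dx":0,"dy":0,"dz":0.0025,"ax":0,"ay":0,"az":0,"fingers":-1}]'; python3 -m inch '[{"dx":0,"dy":0,"dz":0,"ax":0,"ay":0,"az":0,"fingers":-0.4},{"dx":0,"dy":0,"dz":0,"ax":0,"ay":0,"az":0,"fingers":1},{"dx":0,"dy":0,"dz":0,"ax":0,"ay":0,"az":0,"fingers":1},{"dx":0,"dy":0,"dz":0,"ax":0,"ay":0,"az":0,"fingers":1},{"dx":0,"dy":0,"dz":-0.04,"ax":0,"ay":0,"az":0,"fingers":1},{"dx":0,"dy":0,"dz":-0.09,"ax":0,"ay":0,"az":0,"fingers":1},{"dx":0,"dy":0,"dz":-0.13,"ax":0,"ay":0,"az":0,"fingers":1},{"dx":0,"dy":0,"dz":-0.17,"ax":0,"ay":0,"az":0,"fingers":1},{"dx":0,"dy":0,"dz":-0.17,"ax":0,"ay":0,"az":0,"fingers":1},{"dx":0,"dy":0,"dz":-0.17,"ax":0,"ay":0,"az":0,"fingers":1}]'; python3 -c "
from h import *
pose();im=mods('wrist','gauge',.098,.115,'w12')
im,W,c=snap('wrist')
for o in bot.masks_of('wrist','gauge'): print(round(o['p'],2),np.nanmax(W[o['region']][:,2]))
mods('top','module_a',.11,.13,'top12');mods('top','module_a',.027,.043)"
```

```text
time: 40.0
tool_pos: [0.4249, -0.266, 0.0705]
tcp_rot: [3.141, 0.027, 0.0]
wrist_force: [-2.1, 2.0, 5.6]
width: 0.16
time: 41.25
tool_pos: [0.4246, -0.2657, 0.2398]
tcp_rot: [3.141, 0.027, -0.001]
wrist_force: [-0.5, 0.2, -0.7]
width: 1.002
tcp [ 424.6 -265.7  239.8] yaw_x 0.99 tilt [-0.03 -0.01]
gauge 0.73 [308. 191. 328. 255.] 963 [ 422.48950195 -265.51229858] (38.8409538269043, 13.925832748413086) 1.3463746309280396 gold 
gauge 0.47 [  0.   0.  60. 153.] 2568 [524.93713379 -71.40155792] (97.80575561523438, 3.6938412189483643) -4.922584533691406 gold 
0.92 0.10961944918564698
0.91 0.01831167802076944
0.83 0.019349776941707197
module_a 0.97 [336. 207. 358. 261.] 1128 [531.9465332  -45.57460022] (110.23558044433594, 55.997314453125) -4.982231140136719 gold [606. -66.]
module_a 0.91 [482. 176. 534. 208.] 989 [ 636.91015625 -450.46414185] (112.26040649414062, 56.695091247558594) -81.70607471466064 gold [ 631. -392.]
```

View pics/w12.png

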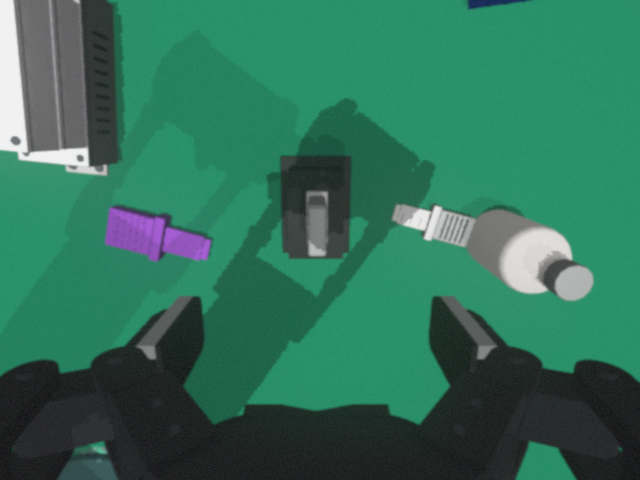

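View pics/top12.png

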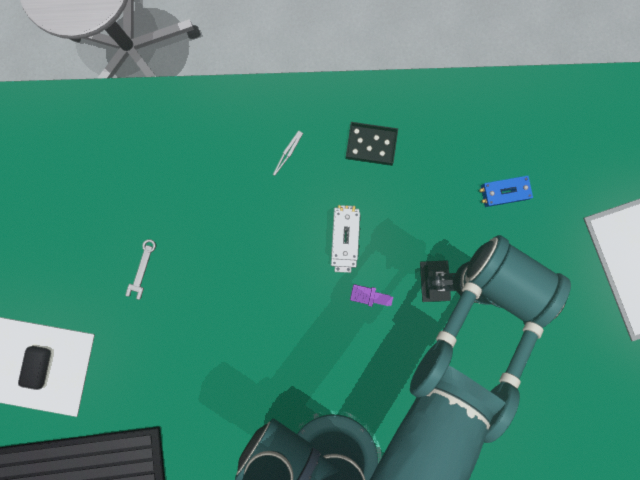

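The gauge stands home in its stand at (316,222) in the wrist view. The stack is on the base at (346,238) in the top view, with no white module left and the bystanders where they were. Handing in.

```bash
python3 -c "
from workcell import bot
print(bot.finish_job(),bot.read_state()['time'])"
```

```text
the job is handed in; nothing more can be done
the job is handed in; nothing more can be done
```

I finished the task in the order asked and handed it in at about 41 s of the 210 s allowed; no verdict is reported.

- **Base check:** I slid the gauge into the base slot until its shoulder met the lid, then put it back in its stand. TCP height was 67.9 mm against 67.8 expected, with about 7 N of contact.
- **Stacking:** Only two modules were on the bench, and both are now on the base with their connectors at the base's end. The lids measured 83.8 and 117.8 mm, against 84 and 118 expected.
- **Final check:** The gauge went into the finished stack down to its shoulder, about 7 N, with no resistance on the way. I then returned it to its stand.

**Last checks:**
- The gauge is upright and home, its top at the same height as at the start.
- The stack's yaw is −4.98°, matching the base.
- The other things on the bench look untouched.
- No check failed. The top and wrist cameras differed by 1 to 2 mm, which is within the calibration error.
- The purple decoy fell over on its own before the arm's first move; I never touched it.

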